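# Load the inspection tote, run it home and set the screen

## Task

Lay all the small parts lying on the bench in front of the roller lane (circuit boards, little motors and the brown card block, however many there are) in the grey tote, then push the tote along the rollers into the bay until it is fully home against the end stop. Only after that, raise the folded-down screen over the bay by its bar to 60 degrees from flat, in line with the dark rib on the white disc at its hinge, and leave it standing there. Leave everything else on the bench where it stands.

Things in the scene. Friction and masses are not known exactly. Their poses are not given: they have to be found in the camera images.
- station: (All sizes in mm.) Fixed roller lane, aluminium, 156 wide (x) and 440 long (y), origin under its centre on the bench. x points across it away from the robot, y along it to the loading end; the bay is the -y end. 14 free rollers (18 diameter, 30 pitch) lie between two rails with inner faces 127 apart; roller tops at z = 39, rail tops at z = 55.
- stop_face (a point): Middle of the top edge of the end stop's face, fixed at station (0, -210, 65). Behind the bay, over station y = -210 to -80, a wall at x = 74 to 86, up to z = 110, carries the screen's hinge.
- rib_tip (a point): Tip of the dark rib that marks 60 degrees, fixed. It stands out radially, 85 long from the hinge line, on a white disc (radius 62 round the hinge line, at station y = -216 to -211).
- bay_home (a point): Fixed point of the station, axes as the station's, at (0, -100, 39): where the tote's origin lies when the tote is fully home against the end stop.
- screen_hinge (a point): Fixed point of the station at (80, -145, 125), on the screen's hinge line, which runs along the station's y.
- screen_bar (a point): Centre of the screen's grip bar: round steel, 10 diameter, 82 free length, parallel to the hinge and 160 from it, held by two side arms ahead of the screen's front edge. An open gap of 40 lies between bar and edge, so fingers can straddle the bar from above; it turns in the grip as the screen rises. The screen is 92 wide (station y), 12 thick and reaches 115 from the hinge.
- screen (a joint): Angle of the screen in rad: 0 lying flat (level) over the bay towards the robot side (station -x), growing as its bar rises; at 1.571 it stands upright. Stiff friction hinge, about 0.6 N m (some 4 to 6 N at the bar): it stays where it is left. It starts between 0 and 0.2.
- tote: Open grey plastic tote 120 (x) x 220 (y) x 40 tall, walls and floor 4 thick, 0.3 kg, origin at the centre of its underside; stands on the rollers near the loading end with its x and y along the station's, 3.5 play to each rail. Rolls easily; push it on its +y end wall.
- driver_board: Blue circuit board 32 (x) x 45 (y) x 10 tall, to be gripped across x; origin at the centre of its underside, 50 g. Lies on the bench; may be absent, like every part to be loaded.
- decoder_board: Green circuit board 21 (x) x 34 (y) x 10 tall, to be gripped across x; origin at the centre of its underside, 50 g. May be absent.
- lighting_board: Narrow green circuit board 15 (x) x 52 (y) x 10 tall, to be gripped across x; origin at the centre of its underside, 50 g. May be absent.
- motor_a: Small silver can motor lying in a black saddle 16 x 16 x 6, 16 (x) x 30 (y, with shaft) x 16 tall; the can spans y = -7 to 13; origin at the centre of its underside, 50 g. May be absent.
- motor_b: A second can motor, the same as motor_a. May be absent.
- card_piece: Brown card block 26 (x) x 48 (y) x 10 tall, to be gripped across x; origin at the centre of its underside, 40 g. May be absent.
- ink_pot: Blue round pot 40 diameter x 77 tall behind the station; leave alone. Origin at the centre of its underside.
- tape_roll_1: Roll of masking tape 78 diameter x 19 tall, lying flat right of the bay; leave alone. Origin at the centre of its underside. A fixed lamp head hangs above it, over world x = 467 to 633, y = -640 to -220, at z = 540 to 680: keep wrist and forearm clear; from the start pose draw the tool in to about 400 from the base axis before swinging left.
- red_screwdriver: Red-handled screwdriver 19 (x) x 158 (y) x 20, lying near the bench's front edge; leave alone. Origin under its centre.

How it is judged:
By the outcome, as a careful person would: the job done as asked, in the order asked, and still so for the second after the job is handed in, with the robot touching nothing.
Of driver_board, decoder_board, lighting_board, motor_a, motor_b, card_piece only 4 to 6 are there at a start; the rules pass over those that are not, and their reading is None.
At some moment in a run one of driver_board, decoder_board, lighting_board, motor_a, motor_b, card_piece may be knocked a few centimetres aside while the robot is not near it.
Once in a run the grip may slacken for a moment while it holds something.
It also fails if it takes over 208 s, if anything falls off the work surface, if the arm or the gripper's body presses on something with over 40 N, if the wrist force passes 120 N, or if a joint passes its speed limit or range.

## Robot

A 6-joint arm with a two-finger parallel gripper is mounted at the origin on a cart in front of the work surface, level with it; the furniture and walls round the work are solid. World frame = base frame: x ahead of the robot, y to its left, z up, the work surface at z = 0. Lengths are in mm, angles in degrees, forces in N, time in s.
With the tool pointing down it reaches from about 350 to 875 mm from the base axis. Payload 4.2 kg.
Tool frame: the origin (TCP) lies midway between the tips of the shut fingers; the grasp point (between the pads) lies robot.grip_depth behind it (robot.grip_depth is the distance from the TCP to the grasp point, in mm); z points along the fingers, y is the line along which they close (so a half turn about z gives the same grasp; the last joint's range is limited). The gripper opens to 85 mm and grips with 20 to 120 N. Pads are 22 mm wide; open, the fingers measure 114 mm over their backs; the gripper's body (76 mm by 85 mm) begins 54 mm behind the grasp point. The pads swing forward as they close: fully open they stand 13 mm farther back than shut.
Start: joints at [-58.293, 22.042, 0.453, 0, -68.411, -14.817], TCP at [181.609, -598.011, 231.312] pointing down, gripper open.
Joint ranges: [-179.83, 179.83], [-69.29, 118.12], [-61.27, 80.66], [-181.25, 117.63], [-171.15, -9.14], [-177.46, 177.46]. Speed limits (degrees/s): [159.86, 159.86, 180, 180, 180, 180].

## Interface

Orientations are given as [roll, pitch, yaw] about the fixed x, y, z axes, in that order (R = Rz(yaw) Ry(pitch) Rx(roll)).
In Python, from workcell import monitor, viewer, workorder, robot gives the robot as it stands. The module is installed in compiled form; this text tells all that it offers.
- The arm moves only by the tool step_arm, never from a script. Its argument "motion" is a list of rows, each an object with "slide": the shift along the tool's x, y, z in cm, a list of three; "dr": the turn, a rotation vector about the tool's x, y, z in rad, a list of three; "fingers": the opening, from -1 (shut) to 1 (fully open). A call has 1 to 8 rows; each row shifts and turns the commanded pose from where the row before left it, along the tool's axes as they then stand; what a row does not reach is not made up. A row lasts 1/8 s, in which the tool goes at most 62.5 mm and 10.7 degrees, less where a joint would pass 70% of its speed; a pose out of reach is approached as far as the arm can. A call is refused whole if a number of a shift passes 6.25 or a number of a turn 0.188, either way. A call with a gripper value outside its range is refused whole. The fingers move at their own pace and stop on an object; "squeeze" is the grip in N (left out, the last holds). Time passes only in rows, so rows that do not move let the fingers close. It gives the time, the measured TCP pose, the force, the opening and the grip force at its end, in the units of the state.
- monitor.sense(): the state, without advancing time (a new reading comes with each control period).
- viewer.capture(name): name is "side" or "top" or "wrist"; returns a dict with "image" (480x640x3 uint8, red, green, blue), "K" (3x3 intrinsics, pixels), "R" (3x3) and "t" (3): a world point X has camera coordinates R X + t; the wrist camera has in their place "T_tool_cam" (4x4, takes a point from camera to tool coordinates, whose origin is the TCP and whose axes are the flange's). Camera axes: x right, y down, z forward; pixel columns grow to the right and rows downward; lengths in mm; the calibration is good to about 2 mm. The wrist camera is an equidistant fisheye: a pixel r from the principal point sees the ray r / f radians off the axis. A picture is of the moment at which its call begins: read the wrist's pose just before it. There is no depth.
- workorder.sign_off(): hands the job in; it is judged then, once.
The state is a dict: "time_s": time; "joint_pos": joint angles; "qvel": joint speeds; "joint_torque": joint torques, N m; "eef_pos": TCP position; "orientation": TCP orientation; "ft_force": force on the tool from outside, world axes, zero at the start; "torque": the same for the moment, N m; "grip_width": opening from 0.0 (shut) to 1.0 (fully open); "grip_force": force on a finger pad.
Only numpy, scipy, OpenCV 4.12 (cv2) and the standard library are available. Lean on these libraries where they do the work, as an engineer would, in place of code of your own. Each camera call takes 0.05 s, during which the arm holds its last target. There are 200 camera calls.

## Working session

There is one attempt and no reset: what is moved stays moved. The work goes in short steps, Python scripts to look and compute and a tool call to move; the robot and the scene stay as the last step left them, time stands still between calls to the robot, and variables do not carry over. Pictures are saved under pics/ and viewed, at most 14 in all, crops included, and the job is handed in when it is done.

Besides the shell and the picture viewer there is one more tool, called after "Request:" as a command line: name --argument value ..., lists and objects as JSON in quotes. step_arm: Moves the arm, as the interface text tells. Its arguments: {"type":"object","properties":{"motion":{"type":"array","items":{"type":"object","properties":{"slide":{"type":"array","items":{"type":"number"}},"dr":{"type":"array","items":{"type":"number"}},"fingers":{"type":"number"}}}},"squeeze":{"type":"number"}},"required":["motion"]}

```bash
mkdir -p pics; ls
python3 - <<'E'
from workcell import monitor, viewer, workorder, robot
import cv2,numpy as np,pickle
s=monitor.sense();print(s);print(robot.grip_depth)
d={}
for n in("side","top","wrist"):
    c=viewer.capture(n);d[n]=c;cv2.imwrite(f"pics/{n}0.png",c["image"][:,:,::-1])
    print(n,{k:np.round(v,3).tolist() for k,v in c.items() if k!="image"})
E
```

```text
pics
{'time_s': 0.0, 'joint_pos': array([-5.82931145e+01,  2.20925329e+01,  3.77953409e-01, -3.02826383e-02,
       -6.84094674e+01, -1.48187141e+01]), 'qvel': array([ 0.02884155, -0.04248599,  0.01398071, -0.07706073,  0.06905242,
        0.02874374]), 'joint_torque': array([-3.04962361e-05, -3.92285979e+01,  1.88406640e+01,  4.18648347e+00,
       -4.59177376e-03,  8.52079665e-06]), 'eef_pos': array([ 181.43950009, -597.46680966,  230.1870824 ]), 'orientation': array([ 1.79872881e+02, -4.52910422e-03, -1.63122997e+02]), 'ft_force': array([-0.32541685, -0.19289021, -0.02613367]), 'torque': array([ 0.04171997, -0.0245881 ,  0.022698  ]), 'grip_force': 0.0, 'grip_width': 1.0005017456129008}
18.700000000000003
side {'K': [[600.554, 0.0, 304.554], [0.0, 600.554, 233.538], [0.0, 0.0, 1.0]], 'R': [[-0.969, 0.246, 0.007], [0.154, 0.63, -0.761], [-0.191, -0.737, -0.648]], 't': [548.969, 4.226, 1517.67]}
top {'K': [[546.656, 0.0, 315.264], [0.0, 546.656, 248.879], [0.0, 0.0, 1.0]], 'R': [[-0.018, -1.0, -0.012], [-0.998, 0.018, -0.06], [0.06, 0.011, -0.998]], 't': [79.129, 589.622, 1560.758]}
wrist {'K': [[371.648, 0.0, 322.614], [0.0, 371.648, 242.382], [0.0, 0.0, 1.0]], 'T_tool_cam': [[0.0, -0.955, -0.297, 76.865], [1.0, 0.0, -0.0, 0.281], [0.0, -0.297, 0.955, -142.802], [0.0, 0.0, 0.0, 1.0]]}
```

View pics/top0.png

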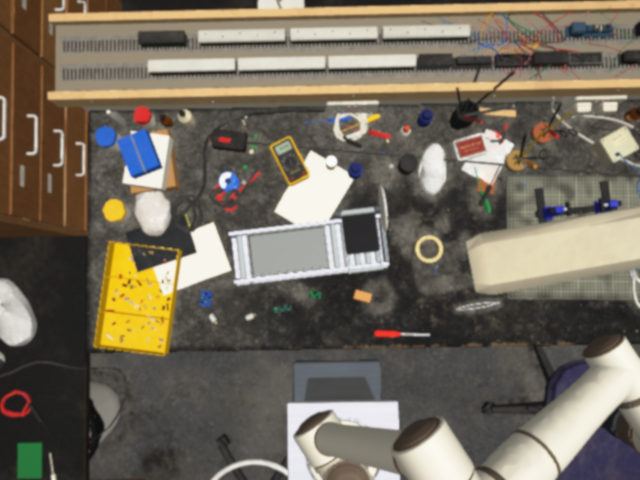

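View pics/side0.png

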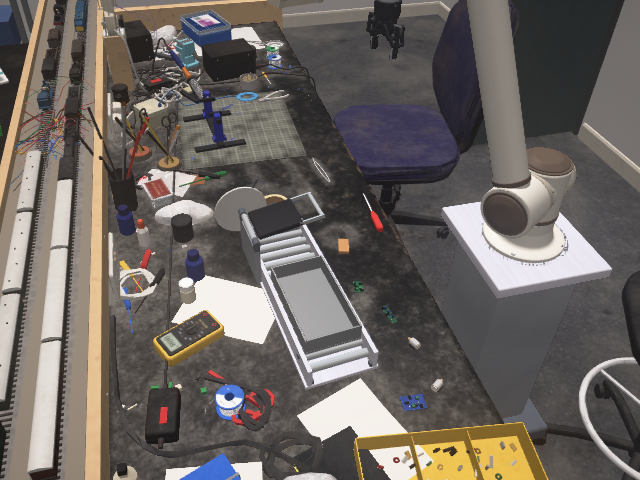

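The top view shows the station from (232,232) to (388,285) with the tote at the left end. All six parts lie in front: driver board (206,298), motors (213,318) and (250,317), lighting board (282,309), decoder board (316,295) and card (362,296).

```bash
cat > h.py <<'E'
from workcell import monitor, viewer, workorder, robot
import cv2,numpy as np
from scipy.spatial.transform import Rotation as Ro
def pose():
    s=monitor.sense();return s,np.array(s["eef_pos"]),Ro.from_euler("xyz",s["orientation"],degrees=True).as_matrix()
def cap(n,save=None):
    s,p,R=pose();c=viewer.capture(n);c["p"],c["Rt"]=p,R
    if save: cv2.imwrite(f"pics/{save}.png",c["image"][:,:,::-1])
    return c
def ray(c,uv):
    uv=np.atleast_2d(np.float64(uv));K=c["K"];x=(uv-K[:2,2])/K[0,0]
    if "T_tool_cam" in c:
        r=np.linalg.norm(x,axis=1)[:,None]+1e-12
        d=np.c_[x/r*np.sin(r),np.cos(r)];T=c["T_tool_cam"]
        return c["p"]+c["Rt"]@T[:3,3],d@T[:3,:3].T@c["Rt"].T
    d=np.c_[x,np.ones(len(x))];return -c["R"].T@c["t"],d@c["R"]
def onz(c,uv,z):
    o,d=ray(c,uv);return (o+d*((z-o[2])/d[:,2:]))
def tri(a,ua,b,ub):
    (o,d),(q,e)=ray(a,ua),ray(b,ub);d,e=d[0],e[0]
    k=np.linalg.lstsq(np.c_[d,-e],q-o,rcond=None)[0];P,Q=o+d*k[0],q+e*k[1]
    return (P+Q)/2,np.linalg.norm(P-Q)
def proj(c,X):
    X=np.atleast_2d(np.float64(X))
    if "T_tool_cam" in c:
        T=c["T_tool_cam"];Y=((X-c["p"])@c["Rt"]-T[:3,3])@T[:3,:3]
        n=np.linalg.norm(Y[:,:2],axis=1);th=np.arctan2(n,Y[:,2])
        return Y[:,:2]/(n[:,None]+1e-9)*th[:,None]*c["K"][0,0]+c["K"][:2,2]
    Y=X@c["R"].T+c["t"];return Y[:,:2]/Y[:,2:]*c["K"][0,0]+c["K"][:2,2]
def go(X,yaw=None,rate=1):
    """shift in tool axes (cm) to world X, and turn about tool z (rad)"""
    s,p,R=pose();t=R.T@(np.array(X)-p)/10;y=s["orientation"][2]
    dz=0 if yaw is None else -np.deg2rad((yaw-y+180)%360-180)
    print("slide",np.round(t,2),"dz",round(dz,3),"|rows>=",round(max(np.linalg.norm(t)/6.25,abs(dz)/.187),1))
E
python3 - <<'E'
from h import *
t=cap("top");s=cap("side")
for n,u in dict(drv=(206,298),mA=(213,318),mB=(250,317),lit=(282,309),dec=(316,295),card=(362,296)).items(): print(n,onz(t,u,8)[0].round())
for n,u in dict(drv=(413,402),mA=(437,384),mB=(414,343),lit=(389,314),dec=(358,287),card=(344,245)).items(): print(n,onz(s,u,8)[0].round())
print("station corners z55",onz(t,[(232,232),(236,284),(388,268),(384,210)],55).round())
print("bar",onz(t,[(386,222)],140).round())
go([110,-360,300]);
E
```

```text
drv [455. 388.   8.]
mA [397. 368.   8.]
mB [398. 261.   8.]
lit [419. 168.   8.]
dec [458.  69.   8.]
card [453. -64.   8.]
drv [456. 396.   8.]
mA [395. 370.   8.]
mB [400. 264.   8.]
lit [422. 176.   8.]
dec [462.  83.   8.]
card [451. -63.   8.]
station corners z55 [[ 641.  303.   55.]
 [ 494.  293.   55.]
 [ 531. -135.   55.]
 [ 695. -128.   55.]]
bar [[ 652. -123.  140.]]
slide [-0.06 24.84 -6.89] dz 0 |rows>= 4.1
```

Request:
step_arm --motion '[{"slide":[0,6.25,0]},{"slide":[0,6.25,0]},{"slide":[0,6.25,0]},{"slide":[0,6.25,-2]}]'

```text
$.motion[0]: bad value
```

Request:
step_arm --motion '[{"slide":[0,6.25,0],"dr":[0,0,0],"fingers":1},{"slide":[0,6.25,0],"dr":[0,0,0],"fingers":1},{"slide":[0,6.25,0],"dr":[0,0,0],"fingers":1},{"slide":[0,6.2,0],"dr":[0,0,0],"fingers":1},{"slide":[0,0,0],"dr":[0,0,0],"fingers":1}]' --squeeze 60

```text
time_s: 0.88
eef_pos: [107.0, -355.5, 231.3]
orientation: [-180.0, 0.1, -163.0]
ft_force: [0.4, -0.8, 0.8]
grip_width: 0.999
grip_force: 0.0
```

Run:
```python
from h import *
s,p,R=pose();print(p,s["orientation"],s["joint_pos"].round(1))
go([390,-60,300],-90);go([420,250,280],-90)
```

```text
[ 106.99219053 -355.46226227  231.31261838] [-1.79998191e+02  5.97108215e-02 -1.63033838e+02] [-47.8  -3.9 -31.5  -0.1 -62.4 -25.2]
slide [-35.7   20.    -6.83] dz -1.275 |rows>= 6.8
slide [-47.61  48.78  -4.82] dz -1.275 |rows>= 10.9
```

Request:
step_arm --motion '[{"slide":[-5.2,1.4,0],"dr":[0,0,0],"fingers":1},{"slide":[-5.2,1.4,0],"dr":[0,0,0],"fingers":1},{"slide":[-5.2,1.4,0],"dr":[0,0,0],"fingers":1},{"slide":[-5.2,1.4,0],"dr":[0,0,0],"fingers":1},{"slide":[-3.7,3.6,-1.7],"dr":[0,0,0],"fingers":1},{"slide":[-3.7,3.6,-1.7],"dr":[0,0,0],"fingers":1},{"slide":[-3.7,3.6,-1.7],"dr":[0,0,0],"fingers":1},{"slide":[-3.7,3.6,-1.7],"dr":[0,0,0],"fingers":1}]'

```text
time_s: 1.88
eef_pos: [392.9, -62.8, 300.2]
orientation: [-180.0, 0.1, -163.1]
ft_force: [0.6, 0.0, -0.9]
grip_width: 1.003
grip_force: 0.0
```

Request:
step_arm --motion '[{"slide":[0,0,0],"dr":[0,0,-0.182],"fingers":1},{"slide":[0,0,0],"dr":[0,0,-0.182],"fingers":1},{"slide":[0,0,0],"dr":[0,0,-0.182],"fingers":1},{"slide":[0,0,0],"dr":[0,0,-0.182],"fingers":1},{"slide":[0,0,0],"dr":[0,0,-0.182],"fingers":1},{"slide":[0,0,0],"dr":[0,0,-0.182],"fingers":1},{"slide":[0,0,0],"dr":[0,0,-0.182],"fingers":1},{"slide":[0,0,0],"dr":[0,0,0],"fingers":1}]'

```text
time_s: 2.88
eef_pos: [392.2, -64.5, 299.3]
orientation: [-180.0, -0.0, -90.2]
ft_force: [-1.4, 0.2, 0.4]
grip_width: 0.997
grip_force: 0.0
```

Run:
```python
from h import *
s,p,R=pose();print(p,s["orientation"],s["joint_pos"].round(1))
cap("wrist","w1")
go([430,60,300],-90);go([430,270,280],-90)
```

```text
[392.19406934 -64.45090624 299.33682487] [-1.79994577e+02 -1.60735539e-03 -9.02417216e+01] [ 14.4  -3.9 -21.4   0.  -72.4 -14.6]
slide [-12.47  -3.72  -0.07] dz -0.005 |rows>= 2.1
slide [-33.47  -3.61   1.93] dz -0.005 |rows>= 5.4
```

View pics/w1.png

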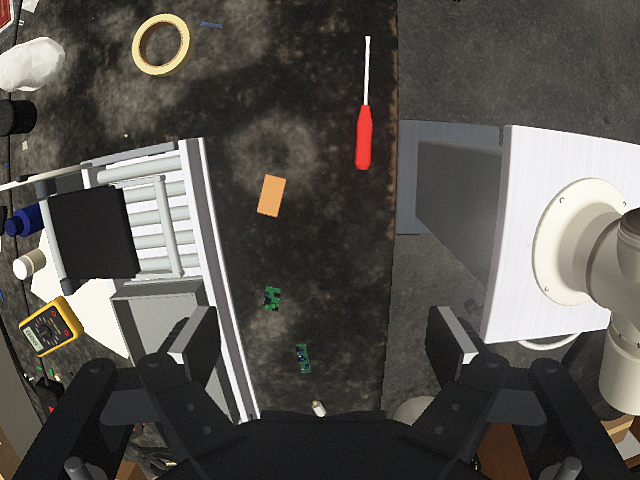

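Request:
step_arm --motion '[{"slide":[-6,-0.6,0.6],"dr":[0,0,0],"fingers":1},{"slide":[-6,-0.6,0.6],"dr":[0,0,0],"fingers":1},{"slide":[-6,-0.6,0.6],"dr":[0,0,0],"fingers":1},{"slide":[-6,-0.6,0.6],"dr":[0,0,0],"fingers":1},{"slide":[-6,-0.6,0.6],"dr":[0,0,0],"fingers":1},{"slide":[-6,-0.6,0.6],"dr":[0,0,0],"fingers":1},{"slide":[0,0,0],"dr":[0,0,0],"fingers":1},{"slide":[0,0,0],"dr":[0,0,0],"fingers":1}]'

```text
time_s: 3.92
eef_pos: [428.3, 295.5, 262.9]
orientation: [180.0, -0.1, -90.2]
ft_force: [1.0, 0.4, 0.7]
grip_width: 1.001
grip_force: 0.0
```

Run:
```python
from h import *
s,p,R=pose();print(p,s["orientation"],s["joint_pos"].round(1))
c=cap("wrist","w2")
import pickle;pickle.dump(c,open("w2.pkl","wb"))
```

```text
[428.30229458 295.51756531 262.87317896] [ 1.79960159e+02 -5.43037801e-02 -9.01818095e+01] [ 52.5  10.5 -11.1   0.  -68.5 -52.7]
```

View pics/w2.png

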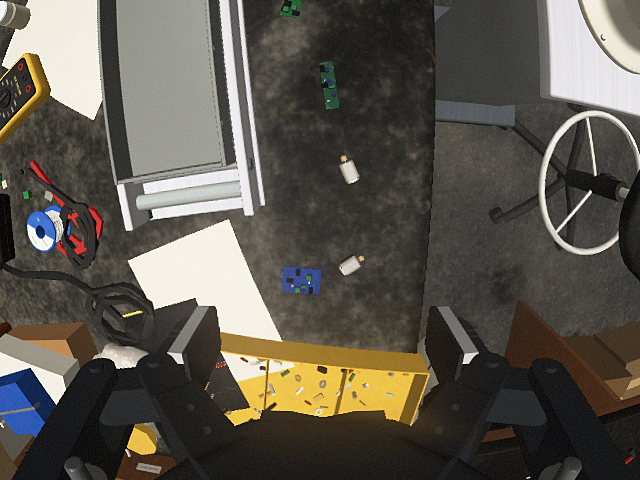

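Wrist view 2 shows driver board (301,280), motors (349,172) and (349,265), lighting board (329,86), and the station's loading end (125,228) to (263,207). Wrist view 1 shows the card (271,195), decoder board (271,298), and bar at about column 172, rows 178–275.

```bash
cat >> h.py <<'E'
def blob(c,box,cond,z,k=7):
    im=c["image"];x0,y0,x1,y1=box;sub=im[y0:y1,x0:x1]
    hsv=cv2.cvtColor(sub,cv2.COLOR_RGB2HSV).astype(int)
    m=cond(*[hsv[...,i] for i in range(3)]).astype(np.uint8)*255
    m=cv2.morphologyEx(m,cv2.MORPH_CLOSE,np.ones((k,k),np.uint8))
    cs=cv2.findContours(m,cv2.RETR_EXTERNAL,cv2.CHAIN_APPROX_NONE)[0];q=max(cs,key=cv2.contourArea)[:,0]+[x0,y0]
    w=onz(c,q,z)[:,:2];(cx,cy),(a,b),an=cv2.minAreaRect(w.astype(np.float32))
    if b<a: a,b,an=b,a,an+90
    # an+90 = direction of the long side
    return np.round([cx,cy,a,b,(an+90)%180],1)
C=dict(blue=lambda h,s,v:(h>100)&(h<130)&(s>110)&(v>50),green=lambda h,s,v:(h>45)&(h<95)&(s>70)&(v>30),
 brown=lambda h,s,v:(h<20)&(s>90)&(v>120),silver=lambda h,s,v:(v>120))
E
python3 - <<'E'
from h import *
import pickle
w2=pickle.load(open("w2.pkl","rb"))
w1=dict(w2);w1["image"]=cv2.imread("pics/w1.png")[:,:,::-1].copy();w1["p"]=np.array([392.2,-64.45,299.34]);w1["Rt"]=Ro.from_euler("xyz",[-180,0,-90.24],degrees=True).as_matrix()
pickle.dump(w1,open("w1.pkl","wb"))
print("drv",blob(w2,(270,255,335,305),C["blue"],7))
print("lit",blob(w2,(310,50,350,120),C["green"],7))
print("mB",blob(w2,(330,150,368,190),C["silver"],10,3))
print("mA",blob(w2,(330,245,375,285),C["silver"],10,3))
print("dec",blob(w1,(255,275,290,320),C["green"],7))
print("lit1",blob(w1,(290,335,320,380),C["green"],7))
print("card",blob(w1,(245,165,300,225),C["brown"],10))
# station: rail edge samples
for r in(20,80,150,200):
    row=w2["image"][r,220:275].astype(int).sum(1);print(r,(row//3).tolist())
E
python3 - <<'E'
import cv2
a=cv2.imread("pics/w2.png")[0:240,90:290];b=cv2.imread("pics/w1.png")[120:420,0:260]
cv2.imwrite("pics/c1.png",cv2.hconcat([cv2.resize(a,(480,576)),cv2.resize(b,(312,360)).copy() if 0 else cv2.copyMakeBorder(cv2.resize(b,(320,369)),0,207,0,0,cv2.BORDER_CONSTANT)]))
E
```

```text
drv [452.5 389.2  32.3  44.4 175.1]
lit [419.9 169.8  14.4  51.4  97.9]
mB [399.6 260.4  14.9  30.4 111.6]
mA [393.5 367.9  15.8  30.6  35.7]
dec [458.9  71.2  19.6  34.6  77.7]
lit1 [419.1 165.6  14.8  51.7  97.2]
card [452.4 -64.6  26.4  48.3  74.6]
20 [101, 253, 236, 234, 234, 234, 232, 231, 237, 225, 186, 70, 92, 92, 97, 98, 94, 90, 72, 179, 245, 232, 232, 182, 70, 48, 49, 47, 45, 46, 50, 48, 39, 42, 40, 41, 48, 44, 44, 45, 51, 46, 56, 51, 48, 37, 48, 39, 44, 48, 49, 57, 57, 66, 74]
80 [62, 55, 57, 61, 60, 54, 128, 248, 241, 238, 234, 234, 233, 233, 234, 230, 163, 90, 94, 96, 100, 105, 98, 92, 82, 228, 241, 233, 226, 162, 84, 55, 63, 67, 71, 80, 81, 83, 77, 76, 75, 81, 74, 78, 69, 75, 77, 77, 81, 78, 71, 79, 69, 64, 69]
150 [163, 160, 165, 154, 87, 58, 65, 65, 66, 65, 62, 66, 67, 70, 81, 184, 244, 239, 239, 239, 237, 237, 237, 235, 211, 83, 92, 105, 105, 104, 103, 99, 83, 176, 236, 239, 232, 189, 124, 80, 76, 79, 81, 81, 77, 72, 78, 73, 65, 65, 71, 67, 68, 70, 69]
200 [251, 248, 242, 244, 244, 244, 242, 239, 234, 235, 235, 236, 237, 236, 234, 236, 236, 236, 233, 233, 238, 197, 194, 235, 240, 239, 237, 236, 237, 236, 233, 207, 99, 96, 104, 101, 103, 104, 99, 107, 193, 244, 237, 230, 194, 91, 77, 83, 78, 72, 80, 69, 69, 61, 66]
```

View pics/c1.png

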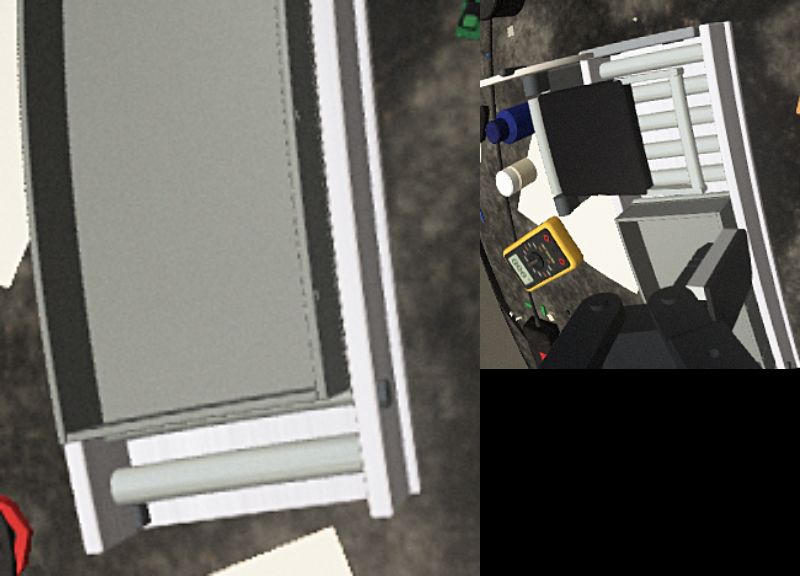

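Run:
```python
from h import *
import pickle
w1=pickle.load(open("w1.pkl","rb"));w2=pickle.load(open("w2.pkl","rb"))
f=lambda c,u,z:onz(c,u,z)[:,:2].round(1)
e=f(w2,[(230.3,20),(236.5,80),(244.6,150),(251.7,200)],55);print("outer edge",e.tolist())
d=e[0]-e[-1];print("yaw",np.rad2deg(np.arctan2(-(e[0]-e[-1])[1],-(e[0]-e[-1])[0]))-90)
print("near end o,i",f(w2,[(253.3,215.4),(244.5,215.5)],55),"far end o,i",f(w2,[(125.4,230.4),(132.9,230.4)],55))
print("bay near end i,o",f(w1,[(181.2,138.5),(204,138)],55))
# near rail outer edge in w1
g=w1["image"].astype(int).mean(2)
for r in(150,200,250,300): print(r,(g[r,180:260:1]).astype(int).tolist())
# tote +y end rim corners
print("tote rim",f(w2,[(90+65*.4167,440*.4167),(90+352*.4167,398*.4167)],79))
for n,z in(("bar",130),("bar",150)): print(z,f(w1,[((672-480)*.8125,69*.8125+120),((700-480)*.8125,190*.8125+120)],z).tolist())
for n,z in(("edge",130),("edge",150)): print(z,f(w1,[((632-480)*.8125,82*.8125+120),((650-480)*.8125,188*.8125+120)],z).tolist())
```

```text
outer edge [[514.0, 107.3], [507.4, 168.6], [500.8, 236.4], [495.7, 285.1]]
yaw 5.876454753723252
near end o,i [[494.8 300.5]
 [503.7 300.5]] far end o,i [[640.  314.1]
 [630.3 314.3]]
bay near end i,o [[ 543.2 -138. ]
 [ 516.8 -136.7]]
150 [244, 244, 244, 245, 244, 242, 240, 105, 98, 98, 99, 103, 107, 102, 105, 100, 103, 98, 88, 134, 227, 249, 240, 215, 147, 79, 51, 48, 41, 42, 47, 46, 48, 53, 40, 40, 47, 43, 44, 45, 39, 48, 47, 48, 53, 52, 60, 60, 62, 65, 56, 59, 68, 69, 68, 74, 76, 74, 74, 73, 69, 68, 60, 59, 66, 67, 68, 65, 51, 60, 55, 54, 57, 56, 61, 61, 64, 70, 62, 59]
200 [240, 240, 240, 241, 241, 245, 240, 235, 244, 243, 243, 242, 244, 244, 224, 152, 90, 106, 105, 107, 114, 106, 107, 106, 107, 104, 86, 148, 237, 246, 243, 197, 118, 78, 54, 50, 47, 49, 49, 49, 49, 52, 42, 49, 46, 43, 38, 48, 50, 52, 59, 59, 55, 46, 49, 45, 46, 46, 48, 44, 43, 35, 47, 39, 47, 46, 45, 45, 40, 49, 46, 42, 43, 42, 47, 49, 49, 52, 25, 124]
250 [244, 239, 240, 241, 243, 243, 240, 242, 238, 240, 237, 238, 239, 239, 240, 243, 225, 236, 246, 241, 240, 238, 244, 239, 197, 82, 97, 104, 103, 107, 108, 107, 108, 103, 104, 96, 97, 252, 247, 243, 208, 131, 70, 50, 42, 53, 51, 52, 52, 50, 42, 43, 48, 45, 44, 47, 45, 54, 47, 48, 46, 46, 47, 40, 38, 44, 40, 34, 41, 39, 41, 41, 41, 39, 43, 40, 44, 48, 49, 52]
300 [159, 164, 166, 165, 166, 168, 163, 163, 167, 166, 164, 162, 169, 133, 165, 178, 124, 52, 66, 65, 63, 62, 64, 64, 67, 64, 59, 61, 208, 254, 242, 239, 237, 240, 242, 196, 81, 94, 96, 104, 96, 108, 99, 98, 104, 97, 81, 175, 244, 247, 234, 153, 76, 45, 52, 48, 48, 48, 47, 46, 43, 46, 49, 43, 48, 50, 44, 46, 50, 47, 46, 46, 46, 46, 51, 56, 62, 61, 70, 76]
tote rim [[628.8 259.6]
 [503.5 249.2]]
130 [[540.9, -106.5], [528.7, -11.9]]
150 [[531.3, -108.7], [519.9, -20.1]]
130 [[576.9, -98.7], [573.7, -12.6]]
150 [[565.0, -101.3], [562.0, -20.8]]
```

Request:
step_arm --motion '[{"slide":[-3.1,-0.8,3.8],"dr":[0,0,0],"fingers":0.1},{"slide":[-3.1,-0.8,3.8],"dr":[0,0,0],"fingers":0.1},{"slide":[-3.2,-0.8,3.8],"dr":[0,0,0],"fingers":0.1}]'

```text
time_s: 4.35
eef_pos: [453.4, 389.0, 149.4]
orientation: [-179.9, 0.1, -90.3]
ft_force: [0.1, 0.8, 0.8]
grip_width: 0.552
grip_force: 0.0
```

Request:
step_arm --motion '[{"slide":[0,0,0],"dr":[0,0,-0.186],"fingers":0.1},{"slide":[0,0,0],"dr":[0,0,-0.186],"fingers":0.1},{"slide":[0,0,0],"dr":[0,0,-0.186],"fingers":0.1},{"slide":[0,0,0],"dr":[0,0,-0.186],"fingers":0.1},{"slide":[0,0,0],"dr":[0,0,-0.186],"fingers":0.1},{"slide":[0,0,0],"dr":[0,0,-0.186],"fingers":0.1},{"slide":[0,0,0],"dr":[0,0,-0.186],"fingers":0.1},{"slide":[0,0,0],"dr":[0,0,-0.186],"fingers":0.1}]'

```text
time_s: 5.35
eef_pos: [453.1, 388.1, 150.3]
orientation: [-179.9, -0.0, -4.7]
ft_force: [-0.1, 0.0, -0.1]
grip_width: 0.55
grip_force: 0.0
```

```bash
cat >> h.py <<'E'
def look(X,col,z,half=70,k=7,save=None):
    c=cap("wrist",save);u=proj(c,[[*X,z]])[0].astype(int)
    return blob(c,(max(u[0]-half,0),max(u[1]-half,0),u[0]+half,min(u[1]+half,479)),C[col],z,k),c
E
cat > st.py <<'E'
import numpy as np
O=np.array([590.4,88.5]);a=np.deg2rad(6.0)
def S(x,y): return O+np.array([[np.cos(a),-np.sin(a)],[np.sin(a),np.cos(a)]])@[x,y]
def T(x,y,z): return [*S(x,y+57.5).round(1),z]
E
python3 - <<'E'
from h import *
s,p,R=pose();print(p,s["orientation"],s["joint_pos"].round(1),s["grip_width"])
b,c=look([452.5,389.2],"blue",8,70,7,"w3");print(b)
go([b[0],b[1],1],b[4]-180)
import pickle;w2=pickle.load(open("w2.pkl","rb"));print([onz(w2,[(222,337),(300,345),(425,355)],z).round().tolist() for z in(20,40)])
E
```

```text
[453.13031674 388.0960317  150.25215835] [-1.79943382e+02 -3.75357657e-02 -4.66656197e+00] [ 56.1  23.2 -10.2   0.  -56.6  29.2] 0.5502415014547519
[454.4 390.9  31.5  44.4 174.4]
slide [ 0.1  -0.27 14.92] dz 0.02 |rows>= 2.4
[[[552.0, 462.0, 20.0], [455.0, 471.0, 20.0], [296.0, 491.0, 20.0]], [[546.0, 449.0, 40.0], [454.0, 458.0, 40.0], [303.0, 476.0, 40.0]]]
```

View pics/w3.png

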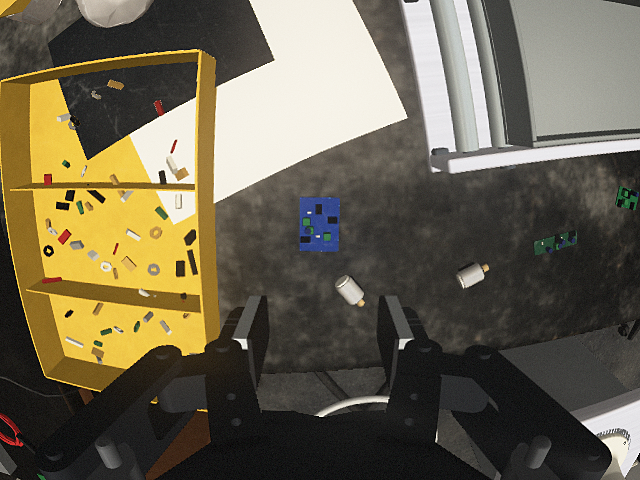

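Wrist view 3 shows the driver board at (319,224) lying between the fingers, with the tray edge at column 215 clear of the left finger.

Request:
step_arm --motion '[{"slide":[0.1,-0.27,5],"dr":[0,0,0.02],"fingers":0.1},{"slide":[0,0,5],"dr":[0,0,0],"fingers":0.1},{"slide":[0,0,4.9],"dr":[0,0,0],"fingers":0.1},{"slide":[0,0,0],"dr":[0,0,0],"fingers":0.1},{"slide":[0,0,0],"dr":[0,0,0],"fingers":-1},{"slide":[0,0,0],"dr":[0,0,0],"fingers":-1},{"slide":[0,0,0],"dr":[0,0,0],"fingers":-1},{"slide":[0,0,0],"dr":[0,0,0],"fingers":-1}]' --squeeze 60

```text
time_s: 6.4
eef_pos: [454.1, 391.8, 1.1]
orientation: [-180.0, -0.0, -6.0]
ft_force: [0.4, -2.2, 4.7]
grip_width: 0.352
grip_force: 60.0
```

Request:
step_arm --motion '[{"slide":[0,0,-5],"dr":[0,0,0],"fingers":-1},{"slide":[0,0,-5],"dr":[0,0,0],"fingers":-1},{"slide":[0,0,-5],"dr":[0,0,0],"fingers":-1},{"slide":[0,0,0],"dr":[0,0,0],"fingers":-1}]'

```text
time_s: 6.9
eef_pos: [455.3, 394.3, 155.0]
orientation: [-179.5, -0.3, -6.0]
ft_force: [0.7, -0.4, -1.6]
grip_width: 0.348
grip_force: 59.6
```

Run:
```python
from h import *; import st
s,p,R=pose();print(p,s["orientation"],s["grip_width"]*85,s["grip_force"])
go(st.T(-27,-62,150),6);go(st.T(-27,-62,150),s["orientation"][2])
c=cap("wrist","w4")
```

```text
[455.34948407 394.31952456 155.02894967] [-179.49478018   -0.30326285   -5.98024999] 29.60454852448739 59.619625919731334
slide [14.07 30.01  0.31] dz -0.209 |rows>= 5.3
slide [14.07 30.01  0.31] dz -0.0 |rows>= 5.3
```

Request:
step_arm --motion '[{"slide":[2.3,5,0],"dr":[0,0,0],"fingers":-1},{"slide":[2.3,5,0],"dr":[0,0,0],"fingers":-1},{"slide":[2.4,5,0],"dr":[0,0,0],"fingers":-1},{"slide":[2.4,5,0],"dr":[0,0,0],"fingers":-1},{"slide":[2.35,5,0],"dr":[0,0,0],"fingers":-1},{"slide":[2.35,5,0],"dr":[0,0,-0.1],"fingers":-1},{"slide":[0,0,0],"dr":[0,0,-0.109],"fingers":-1},{"slide":[0,0,0],"dr":[0,0,0],"fingers":-1}]'

```text
time_s: 7.95
eef_pos: [561.6, 78.0, 148.2]
orientation: [180.0, 0.2, 5.8]
ft_force: [-0.2, -0.3, -1.7]
grip_width: 0.351
grip_force: 59.7
```

Run:
```python
from h import *; import st
s,p,R=pose();print(p,s["orientation"],s["grip_width"]*85,s["grip_force"])
go(st.T(-27,-62,45),6)
c=cap("wrist","w5")
```

```text
[561.63177006  77.96928561 148.24733865] [179.96833081   0.21841264   5.79625438] 29.84570192217504 59.65314207714982
slide [ 0.31 -0.3  10.32] dz -0.004 |rows>= 1.7
```

View pics/w5.png

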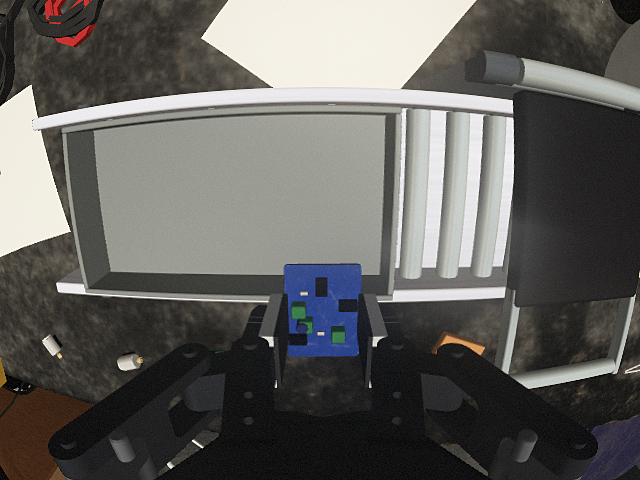

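The board is held between the pads at (322,310). The tote rim corners are at (64,130), (398,112), (393,298) and (82,293), so I can check the tote's position.

Run:
```python
from h import *; import st
c=cap("wrist")
w=onz(c,[(64,130),(398,112),(393,298),(82,293)],79)[:,:2];print(w.round(1).tolist(),w.mean(0))
i=np.linalg.inv(np.c_[st.S(1,0)-st.O,st.S(0,1)-st.O]);print("station frame",((w-st.O)@i.T).round(1).tolist())
r=onz(c,[(35,126),(57,292),(300,295),(505,300)],55)[:,:2];print("rail",((r-st.O)@i.T).round(1).tolist())
r=onz(c,[(120,94),(300,88.5),(400,92)],55)[:,:2];print("far rail",((r-st.O)@i.T).round(1).tolist())
```

```text
[[630.9, 259.3], [651.7, 44.8], [537.6, 30.7], [512.9, 252.9]] [583.27488269 146.90919962]
station frame [[58.2, 165.6], [56.4, -49.9], [-58.6, -52.0], [-59.9, 171.6]]
rail [[67.1, 216.8], [-72.6, 221.4], [-67.4, 9.1], [-75.8, -148.0]]
far rail [[78.7, 132.1], [71.8, 6.9], [70.6, -56.0]]
```

Request:
step_arm --motion '[{"slide":[0.3,-0.3,5],"dr":[0,0,0],"fingers":-1},{"slide":[0,0,4],"dr":[0,0,0],"fingers":-1},{"slide":[0,0,1.3],"dr":[0,0,0],"fingers":-1},{"slide":[0,0,0],"dr":[0,0,0],"fingers":-1},{"slide":[0,0,0],"dr":[0,0,0],"fingers":0.04},{"slide":[0,0,0],"dr":[0,0,0],"fingers":0.04},{"slide":[0,0,0],"dr":[0,0,0],"fingers":0.04}]'

```text
time_s: 8.93
eef_pos: [565.8, 82.4, 48.3]
orientation: [-180.0, -0.1, 6.0]
ft_force: [-0.9, 0.1, 0.3]
grip_width: 0.519
grip_force: 0.0
```

Request:
step_arm --motion '[{"slide":[0,0,-5.2],"dr":[0,0,0],"fingers":0.04},{"slide":[0,0,-5.3],"dr":[0,0,0],"fingers":0.04},{"slide":[-2.35,-5.05,0],"dr":[0,0,0],"fingers":0.04},{"slide":[-2.35,-5.05,0],"dr":[0,0,0],"fingers":0.04},{"slide":[-2.35,-5.05,0],"dr":[0,0,0],"fingers":0.04},{"slide":[-2.35,-5.05,0],"dr":[0,0,0],"fingers":0.04},{"slide":[-2.35,-5.05,0],"dr":[0,0,0],"fingers":0.04},{"slide":[-2.35,-5.05,0],"dr":[0,0,0],"fingers":0.04}]'

```text
time_s: 9.93
eef_pos: [392.5, 370.4, 153.0]
orientation: [-179.9, -0.0, 6.0]
ft_force: [1.1, 0.4, 0.1]
grip_width: 0.522
grip_force: 0.0
```

Request:
step_arm --motion '[{"slide":[0,0,0],"dr":[0,0,-0.17],"fingers":-0.1},{"slide":[0,0,0],"dr":[0,0,-0.17],"fingers":-0.1},{"slide":[0,0,0],"dr":[0,0,-0.178],"fingers":-0.1},{"slide":[0,0,0],"dr":[0,0,0],"fingers":-0.1}]'

```text
time_s: 10.42
eef_pos: [393.5, 368.9, 152.6]
orientation: [-180.0, -0.0, 35.5]
ft_force: [-0.1, -0.2, -0.5]
grip_width: 0.447
grip_force: 0.0
```

Run:
```python
from h import *; import st
s,p,R=pose();print(p,s["orientation"],s["joint_pos"].round(1),s["grip_width"])
b,c=look([393.5,367.9],"silver",10,45,3,"w6");print(b)
go([b[0],b[1],4],b[4])
```

```text
[393.52390488 368.88940066 152.63207547] [-1.79984641e+02 -2.66104055e-02  3.55282990e+01] [ 60.4  17.9 -18.1  -0.  -54.   65.1] 0.4471811023852606
[393.8 368.4  14.4  30.4  36. ]
slide [-0.02  0.06 14.86] dz -0.009 |rows>= 2.4
```

View pics/w6.png

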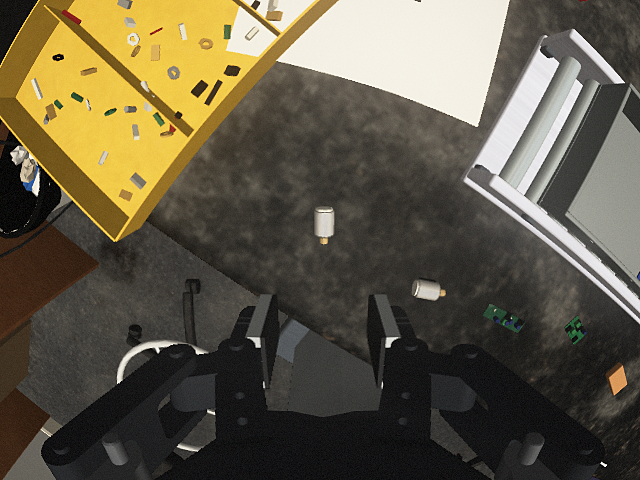

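Request:
step_arm --motion '[{"slide":[0.35,0.06,5],"dr":[0,0,-0.009],"fingers":-0.1},{"slide":[0,0,5],"dr":[0,0,0],"fingers":-0.1},{"slide":[0,0,4.9],"dr":[0,0,0],"fingers":-0.1},{"slide":[0,0,0],"dr":[0,0,0],"fingers":-0.1},{"slide":[0,0,0],"dr":[0,0,0],"fingers":-1},{"slide":[0,0,0],"dr":[0,0,0],"fingers":-1},{"slide":[0,0,0],"dr":[0,0,0],"fingers":-1},{"slide":[0,0,0],"dr":[0,0,0],"fingers":-1}]'

```text
time_s: 11.48
eef_pos: [396.8, 370.6, 3.8]
orientation: [-180.0, -0.0, 36.2]
ft_force: [-0.5, 0.5, 1.8]
grip_width: 0.162
grip_force: 59.5
```

Request:
step_arm --motion '[{"slide":[0,0,-5],"dr":[0,0,0],"fingers":-1},{"slide":[0,0,-5],"dr":[0,0,0],"fingers":-1},{"slide":[0,0,-5],"dr":[0,0,0],"fingers":-1},{"slide":[0,0,0],"dr":[0,0,0.172],"fingers":-1},{"slide":[0,0,0],"dr":[0,0,0.172],"fingers":-1},{"slide":[0,0,0],"dr":[0,0,0.176],"fingers":-1}]'

```text
time_s: 12.22
eef_pos: [396.5, 370.2, 153.5]
orientation: [-180.0, 0.0, 6.0]
ft_force: [0.4, 0.6, -0.2]
grip_width: 0.159
grip_force: 59.3
```

Request:
step_arm --motion '[{"slide":[3.5,4.45,0],"dr":[0,0,0],"fingers":-1},{"slide":[3.5,4.45,0],"dr":[0,0,0],"fingers":-1},{"slide":[3.5,4.45,0],"dr":[0,0,0],"fingers":-1},{"slide":[3.4,4.45,0],"dr":[0,0,0],"fingers":-1},{"slide":[0,0,0],"dr":[0,0,0],"fingers":-1},{"slide":[0,0,0],"dr":[0,0,0],"fingers":-1}]'

```text
time_s: 12.98
eef_pos: [554.3, 208.7, 153.0]
orientation: [180.0, 0.0, 6.3]
ft_force: [0.8, -0.8, -0.3]
grip_width: 0.168
grip_force: 39.6
```

```bash
sed -i 's/57.5/58.8/' st.py
python3 - <<'E'
from h import *; import st
s,p,R=pose();print(p,s["orientation"],s["grip_width"]*85,s["grip_force"])
go(st.T(-27,62,48),6);print(st.T(-27,62,48))
E
```

```text
[554.28172314 208.66920721 153.00456472] [1.79999072e+02 4.51859111e-02 6.31608369e+00] 14.302290220883455 39.629519283771515
slide [-0.36  0.25 10.5 ] dz 0.006 |rows>= 1.7
[np.float64(550.9), np.float64(205.8), 48]
```

Request:
step_arm --motion '[{"slide":[-0.3,0.25,0],"dr":[0,0,0],"fingers":-1},{"slide":[0,0,0],"dr":[0,0,0],"fingers":-1}]'

```text
time_s: 13.22
eef_pos: [551.0, 206.9, 153.5]
orientation: [-180.0, 0.0, 6.5]
ft_force: [-0.4, 0.5, -0.9]
grip_width: 0.162
grip_force: 62.1
```

Run:
```python
from h import *; import st
s,p,R=pose();print(p,s["orientation"],s["grip_width"]*85,s["grip_force"])
c=cap("wrist","w7")
```

```text
[550.99002161 206.88541104 153.51128084] [-1.79994165e+02  7.60209112e-03  6.46989369e+00] 13.771129460087238 62.08009332418442
```

View pics/w7.png

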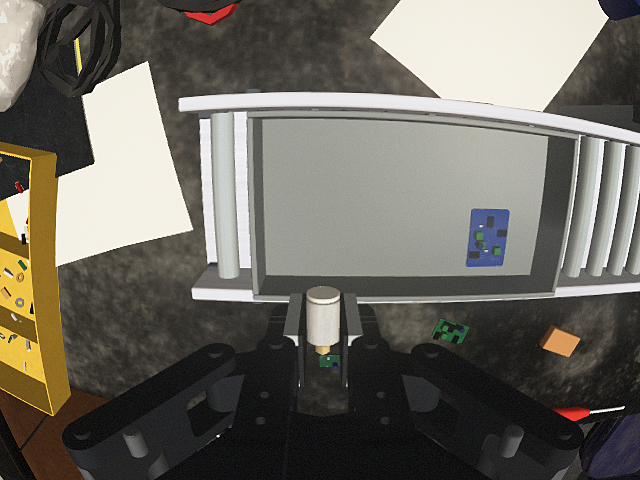

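The motor is held between the pads at (323,320). The driver board lies flat in the tote at (487,237).

Request:
step_arm --motion '[{"slide":[0,0.1,5.2],"dr":[0,0,0],"fingers":-1},{"slide":[0,0,4],"dr":[0,0,0],"fingers":-1},{"slide":[0,0,1.4],"dr":[0,0,0],"fingers":-1},{"slide":[0,0,0],"dr":[0,0,0],"fingers":-1},{"slide":[0,0,0],"dr":[0,0,0],"fingers":-0.35},{"slide":[0,0,0],"dr":[0,0,0],"fingers":-0.35},{"slide":[0,0,0],"dr":[0,0,0],"fingers":-0.35}]'

```text
time_s: 14.15
eef_pos: [552.3, 205.3, 47.7]
orientation: [-180.0, -0.0, 6.4]
ft_force: [-0.6, 0.5, 0.2]
grip_width: 0.32
grip_force: 0.0
```

Request:
step_arm --motion '[{"slide":[0,0,-5.2],"dr":[0,0,0],"fingers":-0.35},{"slide":[0,0,-5.2],"dr":[0,0,0],"fingers":-0.35},{"slide":[-4.85,-2.35,0],"dr":[0,0,0],"fingers":-0.1},{"slide":[-4.85,-2.35,0],"dr":[0,0,0],"fingers":-0.1},{"slide":[-4.85,-2.35,0],"dr":[0,0,0],"fingers":-0.1}]'

```text
time_s: 14.78
eef_pos: [398.3, 259.4, 151.6]
orientation: [-180.0, -0.0, 6.3]
ft_force: [-0.6, 1.1, 0.1]
grip_width: 0.455
grip_force: 0.0
```

Request:
step_arm --motion '[{"slide":[0,0,0],"dr":[0,0,0.186],"fingers":-0.1},{"slide":[0,0,0],"dr":[0,0,0.186],"fingers":-0.1},{"slide":[0,0,0],"dr":[0,0,0.186],"fingers":-0.1},{"slide":[0,0,0],"dr":[0,0,0.186],"fingers":-0.1},{"slide":[0,0,0],"dr":[0,0,0.186],"fingers":-0.1},{"slide":[0,0,0],"dr":[0,0,0.186],"fingers":-0.1},{"slide":[0,0,0],"dr":[0,0,0.183],"fingers":-0.1},{"slide":[0,0,0],"dr":[0,0,0],"fingers":-0.1}]'

```text
time_s: 15.78
eef_pos: [399.6, 259.0, 151.5]
orientation: [-180.0, 0.0, -67.9]
ft_force: [-0.2, -0.1, -0.4]
grip_width: 0.449
grip_force: 0.0
```

Run:
```python
from h import *; import st
s,p,R=pose();print(p,s["orientation"],s["joint_pos"].round(1),s["grip_width"])
b,c=look([399.6,260.4],"silver",10,45,3,"w8");print(b)
go([b[0],b[1],4],b[4]-180)
u=proj(c,[[b[0],b[1],10]])[0].astype(int)
hsv=cv2.cvtColor(c["image"],cv2.COLOR_RGB2HSV).astype(int)
m=(hsv[...,1]>90)&(hsv[...,0]<25)&(hsv[...,2]>100);q=np.argwhere(m[u[1]-40:u[1]+40,u[0]-40:u[0]+40]);print("shaft px rel",(q.mean(0)-40)[::-1])
```

```text
[399.62412263 259.04937494 151.49244785] [-1.79983660e+02  1.23686018e-02 -6.79417854e+01] [ 52.6  12.2 -26.5  -0.  -51.3 -30.5] 0.4489087488475548
[399.8 260.4  15.1  31.2 112.4]
slide [-0.12 -0.06 14.75] dz -0.005 |rows>= 2.4
shaft px rel [  0.03571429 -14.85714286]
```

Request:
step_arm --motion '[{"slide":[-0.5,-0.06,5],"dr":[0,0,-0.005],"fingers":-0.1},{"slide":[0,0,5],"dr":[0,0,0],"fingers":-0.1},{"slide":[0,0,4.75],"dr":[0,0,0],"fingers":-0.1},{"slide":[0,0,0],"dr":[0,0,0],"fingers":-0.1},{"slide":[0,0,0],"dr":[0,0,0],"fingers":-1},{"slide":[0,0,0],"dr":[0,0,0],"fingers":-1},{"slide":[0,0,0],"dr":[0,0,0],"fingers":-1},{"slide":[0,0,0],"dr":[0,0,0],"fingers":-1}]'

```text
time_s: 16.82
eef_pos: [398.4, 264.1, 4.3]
orientation: [-180.0, 0.0, -67.8]
ft_force: [0.1, 0.2, 1.5]
grip_width: 0.158
grip_force: 59.0
```

Request:
step_arm --motion '[{"slide":[0,0,-5],"dr":[0,0,0],"fingers":-1},{"slide":[0,0,-5],"dr":[0,0,-0.17],"fingers":-1},{"slide":[0,0,-5],"dr":[0,0,-0.186],"fingers":-1},{"slide":[0,0,0],"dr":[0,0,-0.186],"fingers":-1},{"slide":[0,0,0],"dr":[0,0,-0.186],"fingers":-1},{"slide":[0,0,0],"dr":[0,0,-0.186],"fingers":-1},{"slide":[0,0,0],"dr":[0,0,-0.186],"fingers":-1},{"slide":[0,0,0],"dr":[0,0,-0.186],"fingers":-1}]'

```text
time_s: 17.82
eef_pos: [398.1, 263.7, 153.9]
orientation: [-180.0, 0.0, 6.3]
ft_force: [-0.7, -0.2, -0.7]
grip_width: 0.158
grip_force: 59.0
```

Request:
step_arm --motion '[{"slide":[4.95,1.75,0],"dr":[0,0,0],"fingers":-1},{"slide":[4.95,1.75,0],"dr":[0,0,0],"fingers":-1},{"slide":[4.95,1.75,0],"dr":[0,0,0],"fingers":-1},{"slide":[4.95,1.75,0],"dr":[0,0,0],"fingers":-1},{"slide":[0,0,0],"dr":[0,0,0],"fingers":-1},{"slide":[0,0,0],"dr":[0,0,0],"fingers":-1}]'

```text
time_s: 18.58
eef_pos: [601.7, 214.3, 153.2]
orientation: [180.0, 0.1, 5.9]
ft_force: [0.4, 0.2, 0.3]
grip_width: 0.16
grip_force: 59.0
```

Run:
```python
from h import *; import st
s,p,R=pose();print(p,s["orientation"],s["grip_width"]*85,s["grip_force"])
go(st.T(27,62,48),6);print(st.T(27,62,48));cap("wrist","w9")
```

```text
[601.6752957  214.32600238 153.16784465] [1.79980293e+02 9.56699323e-02 5.88118581e+00] 13.593255477665489 58.98096171207726
slide [ 0.28  0.31 10.52] dz -0.002 |rows>= 1.7
[np.float64(604.6), np.float64(211.5), 48]
```

Request:
step_arm --motion '[{"slide":[0.3,0.3,5.2],"dr":[0,0,0],"fingers":-1},{"slide":[0,0,4],"dr":[0,0,0],"fingers":-1},{"slide":[0,0,1.3],"dr":[0,0,0],"fingers":-1},{"slide":[0,0,0],"dr":[0,0,0],"fingers":-1},{"slide":[0,0,0],"dr":[0,0,0],"fingers":-0.35},{"slide":[0,0,0],"dr":[0,0,0],"fingers":-0.35},{"slide":[0,0,0],"dr":[0,0,0],"fingers":-0.35}]'

```text
time_s: 19.5
eef_pos: [606.0, 212.2, 49.5]
orientation: [-180.0, -0.1, 5.9]
ft_force: [-0.7, 0.2, 0.1]
grip_width: 0.321
grip_force: 0.0
```

Request:
step_arm --motion '[{"slide":[0,0,-5.2],"dr":[0,0,0],"fingers":-0.35},{"slide":[0,0,-5.2],"dr":[0,0,0],"fingers":-0.35},{"slide":[-4.7,0.6,0],"dr":[0,0,0],"fingers":-0.1},{"slide":[-4.7,0.6,0],"dr":[0,0,0],"fingers":-0.1},{"slide":[-4.7,0.6,0],"dr":[0,0,0],"fingers":-0.1},{"slide":[-4.7,0.6,0],"dr":[0,0,0],"fingers":-0.1}]'

```text
time_s: 20.25
eef_pos: [420.0, 168.3, 153.1]
orientation: [-180.0, -0.0, 5.9]
ft_force: [-0.6, 0.9, 0.7]
grip_width: 0.45
grip_force: 0.0
```

Request:
step_arm --motion '[{"slide":[0,0,0],"dr":[0,0,0.186],"fingers":-0.1},{"slide":[0,0,0],"dr":[0,0,0.186],"fingers":-0.1},{"slide":[0,0,0],"dr":[0,0,0.186],"fingers":-0.1},{"slide":[0,0,0],"dr":[0,0,0.186],"fingers":-0.1},{"slide":[0,0,0],"dr":[0,0,0.186],"fingers":-0.1},{"slide":[0,0,0],"dr":[0,0,0.186],"fingers":-0.1},{"slide":[0,0,0],"dr":[0,0,0.186],"fingers":-0.1},{"slide":[0,0,0],"dr":[0,0,0.186],"fingers":-0.1}]'

```text
time_s: 21.25
eef_pos: [421.3, 168.8, 153.2]
orientation: [-180.0, 0.0, -79.7]
ft_force: [-0.0, -0.5, -0.2]
grip_width: 0.447
grip_force: 0.0
```

Request:
step_arm --motion '[{"slide":[0,0,0],"dr":[0,0,0.057],"fingers":-0.1},{"slide":[0,0,0],"dr":[0,0,0],"fingers":-0.1}]'

```text
time_s: 21.5
eef_pos: [421.3, 168.8, 153.1]
orientation: [-180.0, 0.0, -82.6]
ft_force: [0.4, 0.4, -0.4]
grip_width: 0.45
grip_force: 0.0
```

Run:
```python
from h import *; import st
s,p,R=pose();print(p,s["orientation"],s["joint_pos"].round(1),s["grip_width"])
b,c=look([419.5,168],"green",8,55,7,"w10");print(b)
go([b[0],b[1],1],b[4]-180)
```

```text
[421.29181012 168.78624849 153.09762922] [-1.79968281e+02  2.29856934e-02 -8.25752513e+01] [ 42.4   9.9 -29.2  -0.  -50.8 -35. ] 0.4502755103394998
[420.4 168.   13.7  50.6  97.8]
slide [ 0.07  0.11 15.21] dz -0.006 |rows>= 2.4
```

Request:
step_arm --motion '[{"slide":[0.07,0.11,5],"dr":[0,0,-0.006],"fingers":-0.1},{"slide":[0,0,5],"dr":[0,0,0],"fingers":-0.1},{"slide":[0,0,5.2],"dr":[0,0,0],"fingers":-0.1},{"slide":[0,0,0],"dr":[0,0,0],"fingers":-0.1},{"slide":[0,0,0],"dr":[0,0,0],"fingers":-1},{"slide":[0,0,0],"dr":[0,0,0],"fingers":-1},{"slide":[0,0,0],"dr":[0,0,0],"fingers":-1},{"slide":[0,0,0],"dr":[0,0,0],"fingers":-1}]'

```text
time_s: 22.55
eef_pos: [420.3, 168.0, 1.1]
orientation: [-180.0, 0.0, -82.3]
ft_force: [-0.6, 0.2, 2.1]
grip_width: 0.14
grip_force: 59.3
```

Request:
step_arm --motion '[{"slide":[0,0,-5],"dr":[0,0,0],"fingers":-1},{"slide":[0,0,-5],"dr":[0,0,-0.186],"fingers":-1},{"slide":[0,0,-5],"dr":[0,0,-0.186],"fingers":-1},{"slide":[0,0,0],"dr":[0,0,-0.186],"fingers":-1},{"slide":[0,0,0],"dr":[0,0,-0.186],"fingers":-1},{"slide":[0,0,0],"dr":[0,0,-0.186],"fingers":-1},{"slide":[0,0,0],"dr":[0,0,-0.186],"fingers":-1},{"slide":[0,0,0],"dr":[0,0,-0.186],"fingers":-1}]'

```text
time_s: 23.55
eef_pos: [419.9, 167.7, 150.6]
orientation: [180.0, 0.0, -7.3]
ft_force: [0.2, 0.4, -0.4]
grip_width: 0.14
grip_force: 59.1
```

Request:
step_arm --motion '[{"slide":[0,0,0],"dr":[0,0,-0.186],"fingers":-1},{"slide":[0,0,0],"dr":[0,0,-0.053],"fingers":-1},{"slide":[4.7,2.5,0],"dr":[0,0,0],"fingers":-1},{"slide":[4.7,2.5,0],"dr":[0,0,0],"fingers":-1},{"slide":[4.7,2.5,0],"dr":[0,0,0],"fingers":-1},{"slide":[4.7,2.5,0],"dr":[0,0,0],"fingers":-1},{"slide":[0,0,0],"dr":[0,0,0],"fingers":-1},{"slide":[0,0,0],"dr":[0,0,0],"fingers":-1}]'

```text
time_s: 24.55
eef_pos: [616.7, 88.0, 149.9]
orientation: [180.0, 0.1, 6.0]
ft_force: [-0.3, -0.7, -0.5]
grip_width: 0.139
grip_force: 59.1
```

Run:
```python
from h import *; import st
s,p,R=pose();print(p,s["orientation"],s["grip_width"]*85,s["grip_force"])
go(st.T(27,-62,45.5),6);print(st.T(27,-62,45.5));cap("wrist","w11")
```

```text
[616.68994236  87.95565032 149.91980714] [1.79994534e+02 1.26923981e-01 5.98598775e+00] 11.846072391013303 59.0676030528266
slide [ 1.200e-01 -1.000e-02  1.044e+01] dz -0.0 |rows>= 1.7
[np.float64(617.6), np.float64(88.1), 45.5]
```

View pics/w11.png

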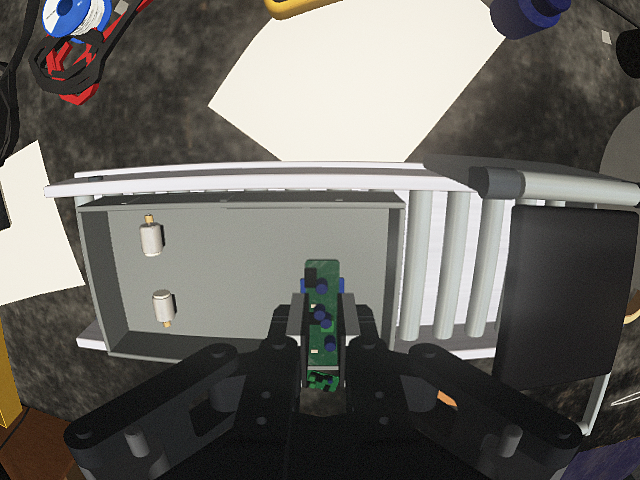

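The lighting board is held at (322,315), motors lie in the tote at (151,238) and (164,307), and the driver board's far edge shows at row ~277 behind the lighting board. I'll check the clearance between those two.

Run:
```python
from h import *; import st
c=cap("wrist");im=c["image"]
print([im[r,301].tolist() for r in range(270,296,3)])
i=np.linalg.inv(np.c_[st.S(1,0)-st.O,st.S(0,1)-st.O])
f=lambda u,z:((onz(c,u,z)[:,:2]-st.O)@i.T-[0,58.8]).round(1).tolist()
print("driver edge local",f([(302,277),(343,277)],52),"far wall floor",f([(300,208),(200,206)],43),"motors",f([(151,236),(164,308)],52))
```

```text
[[151, 152, 146], [150, 152, 143], [151, 151, 142], [57, 72, 132], [57, 80, 142], [52, 73, 135], [64, 96, 174], [82, 128, 157], [85, 84, 80]]
driver edge local [[-0.0, -47.3], [0.0, -76.1]] far wall floor [[47.5, -46.1], [49.7, 25.6]] motors [[30.3, 63.3], [-28.2, 61.8]]
```

Request:
step_arm --motion '[{"slide":[0.12,-2.7,5.0],"dr":[0,0,0],"fingers":-1},{"slide":[0,0,4],"dr":[0,0,0],"fingers":-1},{"slide":[0,0,1.4],"dr":[0,0,0],"fingers":-1},{"slide":[0,0,0],"dr":[0,0,0],"fingers":-1},{"slide":[0,0,0],"dr":[0,0,0],"fingers":-0.4},{"slide":[0,0,0],"dr":[0,0,0],"fingers":-0.4},{"slide":[0,0,0],"dr":[0,0,0],"fingers":-0.4}]'

```text
time_s: 25.52
eef_pos: [616.6, 115.3, 47.9]
orientation: [-180.0, -0.1, 6.0]
ft_force: [-1.0, -0.3, 0.7]
grip_width: 0.301
grip_force: 0.0
```

Request:
step_arm --motion '[{"slide":[0,0,-5.2],"dr":[0,0,0],"fingers":-0.4},{"slide":[0,0,-5.2],"dr":[0,0,0],"fingers":-0.4},{"slide":[-5.3,0.92,0],"dr":[0,0,0],"fingers":0},{"slide":[-5.3,0.92,0],"dr":[0,0,0],"fingers":0},{"slide":[-5.3,0.92,0],"dr":[0,0,0],"fingers":0}]'

```text
time_s: 26.15
eef_pos: [459.4, 70.5, 151.2]
orientation: [-180.0, -0.1, 6.0]
ft_force: [0.7, -0.0, 1.0]
grip_width: 0.499
grip_force: 0.0
```

Request:
step_arm --motion '[{"slide":[0,0,0],"dr":[0,0,-0.179],"fingers":0},{"slide":[0,0,0],"dr":[0,0,-0.179],"fingers":0},{"slide":[0,0,0],"dr":[0,0,-0.179],"fingers":0},{"slide":[0,0,0],"dr":[0,0,-0.179],"fingers":0},{"slide":[0,0,0],"dr":[0,0,-0.179],"fingers":0},{"slide":[0,0,0],"dr":[0,0,-0.179],"fingers":0},{"slide":[0,0,0],"dr":[0,0,-0.177],"fingers":0},{"slide":[0,0,0],"dr":[0,0,0],"fingers":0}]'

```text
time_s: 27.15
eef_pos: [460.9, 71.0, 151.2]
orientation: [180.0, -0.0, 77.6]
ft_force: [-0.2, 0.4, -0.7]
grip_width: 0.501
grip_force: 0.0
```

Run:
```python
from h import *; import st
s,p,R=pose();print(p,s["orientation"],s["joint_pos"].round(1),s["grip_width"])
b,c=look([458.9,71.2],"green",8,45,7,"w12");print(b)
go([b[0],b[1],1],b[4])
```

```text
[460.89741769  71.048113   151.21163354] [ 1.79965601e+02 -3.15181578e-02  7.75779701e+01] [ 28.8  11.3 -27.8  -0.  -50.9 138.8] 0.501082254458546
[492.2  84.2   9.4  33.9  79.1]
slide [ 1.95  2.77 15.02] dz -0.028 |rows>= 2.5
```

View pics/w12.png

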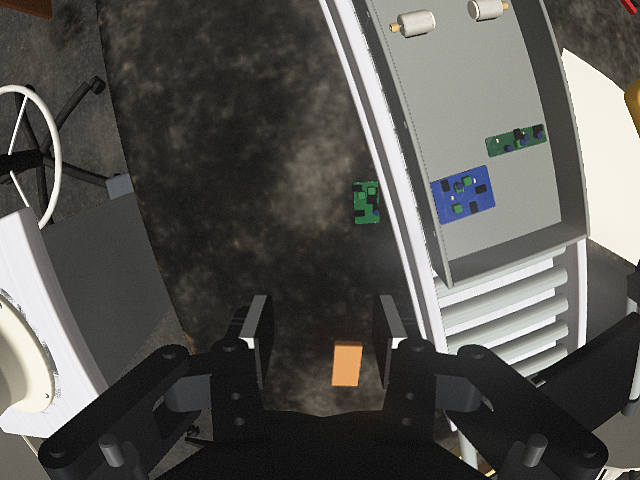

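The decoder board has been knocked aside to (367,202), next to the rail. I'll re-measure it and the gap.

Run:
```python
from h import *; import st
c=cap("wrist")
b=blob(c,(345,172,384,235),C["green"],9,5);print(b)
i=np.linalg.inv(np.c_[st.S(1,0)-st.O,st.S(0,1)-st.O])
f=lambda u,z:((onz(c,u,z)[:,:2]-st.O)@i.T).round(1).tolist()
print("center st",(i@(b[:2]-st.O)).round(1),"corners",f([(354,183),(376,180),(380,221),(355,223)],10))
g=c["image"][200,360:420].astype(int).mean(1);print(g.astype(int).tolist())
print(f([(386,200),(390,200),(394,200),(398,200)],0),f([(395,200)],55))
go([b[0],b[1],1],b[4])
```

```text
[497.5  83.2  19.7  33.6  81.6]
center st [-92.9   4.4] corners [[-97.5, 22.1], [-80.5, 19.2], [-86.8, -13.2], [-106.2, -8.5]]
[71, 75, 75, 74, 73, 80, 51, 39, 39, 36, 38, 36, 41, 39, 40, 41, 46, 87, 74, 54, 47, 51, 45, 54, 89, 178, 236, 232, 235, 240, 253, 169, 95, 96, 103, 99, 99, 99, 91, 155, 214, 233, 237, 234, 234, 234, 237, 237, 238, 237, 237, 239, 228, 217, 252, 183, 84, 64, 70, 69]
[[-76.4, -0.7], [-73.3, -1.7], [-70.1, -2.7], [-66.9, -3.8]] [[-76.5, 10.3]]
slide [ 1.97  3.31 15.01] dz -0.071 |rows>= 2.5
```

The board is only about 3 mm off the lane's flange, so there's no room for a finger on that side. I'll grip it by its ends, with the tool leaning back to clear the tote.

Request:
step_arm --motion '[{"slide":[0,0,0],"dr":[0,0,0.187],"fingers":0.4},{"slide":[0,0,0],"dr":[0,0,0.187],"fingers":0.4},{"slide":[0,0,0],"dr":[0,0,0.187],"fingers":0.4},{"slide":[0,0,0],"dr":[0,0,0.187],"fingers":0.4},{"slide":[0,0,0],"dr":[0,0,0.187],"fingers":0.4},{"slide":[0,0,0],"dr":[0,0,0.187],"fingers":0.4},{"slide":[0,0,0],"dr":[0,0,0.187],"fingers":0.4},{"slide":[0,0,0],"dr":[0,0,0.187],"fingers":0.4}]'

```text
time_s: 28.25
eef_pos: [460.8, 71.1, 150.9]
orientation: [-180.0, -0.0, -8.5]
ft_force: [-0.3, -0.9, 0.7]
grip_width: 0.702
grip_force: 0.0
```

Request:
step_arm --motion '[{"slide":[3.1,-1.7,0],"dr":[0,0,0],"fingers":0.4},{"slide":[0,0,0],"dr":[0,0.13,0],"fingers":0.4},{"slide":[0,0,0],"dr":[0,0.13,0],"fingers":0.4},{"slide":[0,0,0],"dr":[0,0,0],"fingers":0.4},{"slide":[0,0,0],"dr":[0,0,0],"fingers":0.4}]'

```text
time_s: 28.88
eef_pos: [494.8, 84.2, 151.8]
orientation: [-179.9, -15.0, -8.1]
ft_force: [0.7, 0.1, 0.6]
grip_width: 0.7
grip_force: 0.0
```

Run:
```python
from h import *; import st
s,p,R=pose();print(p,s["orientation"],s["joint_pos"].round(1),s["grip_width"])
b,c=look([497.5,83.2],"green",9,32,5,"w13");print(b)
i=np.linalg.inv(np.c_[st.S(1,0)-st.O,st.S(0,1)-st.O]);print((i@(b[:2]-st.O)).round(1))
go([b[0]-3,b[1],4.5],b[4]-90);go([b[0]-3,b[1],60])
```

```text
[494.84548523  84.24531106 151.75175081] [-179.90112907  -14.97240496   -8.07492738] [ 33.4   8.4 -39.8  18.8 -31.8  33.4] 0.7001221316045412
[498.5  81.7  19.6  32.6  81.9]
[-92.1   2.8]
slide [-3.78  0.31 14.26] dz 0.0 |rows>= 2.4
slide [-2.35  0.3   8.9 ] dz 0 |rows>= 1.5
```

Request:
step_arm --motion '[{"slide":[-1.26,0.3,4.75],"dr":[0,0,0],"fingers":0.4},{"slide":[-1.26,0,4.75],"dr":[0,0,0],"fingers":0.4},{"slide":[-1.26,0,4.76],"dr":[0,0,0],"fingers":0.4},{"slide":[0,0,0],"dr":[0,0,0],"fingers":0.4},{"slide":[0,0,0],"dr":[0,0,0],"fingers":-1},{"slide":[0,0,0],"dr":[0,0,0],"fingers":-1},{"slide":[0,0,0],"dr":[0,0,0],"fingers":-1},{"slide":[0,0,0],"dr":[0,0,0],"fingers":-1}]'

```text
time_s: 29.92
eef_pos: [514.4, 70.0, 66.3]
orientation: [178.2, -16.7, -8.2]
ft_force: [0.4, -0.4, 0.1]
grip_width: 0.002
grip_force: 0.0
```

Request:
step_arm --motion '[{"slide":[1.3,0,-4.83],"dr":[0,0,0],"fingers":-1},{"slide":[1.3,0,-4.83],"dr":[0,0,0],"fingers":-1},{"slide":[1.3,0,-4.83],"dr":[0,0,0],"fingers":-1},{"slide":[0,0,0],"dr":[0,0,0],"fingers":-1},{"slide":[0,0,0],"dr":[0,0,0],"fingers":-1}]'

```text
time_s: 30.55
eef_pos: [517.3, 68.9, 198.4]
orientation: [177.4, -17.7, -8.4]
ft_force: [0.4, -0.5, -0.4]
grip_width: 0.003
grip_force: 0.0
```

Run:
```python
from h import *; import st
s,p,R=pose();print(p,s["orientation"],s["grip_width"]*85,s["grip_force"])
go(st.T(-27,5,150));go(st.T(-27,5,49));cap("wrist","w14")
```

```text
[517.30136744  68.87600081 198.41097017] [177.43094442 -17.72933691  -8.37388852] 0.257327750214053 0.0
slide [ 1.14 -8.75  5.06] dz 0 |rows>= 1.6
slide [-1.93 -9.18 14.67] dz 0 |rows>= 2.8
```

View pics/w14.png

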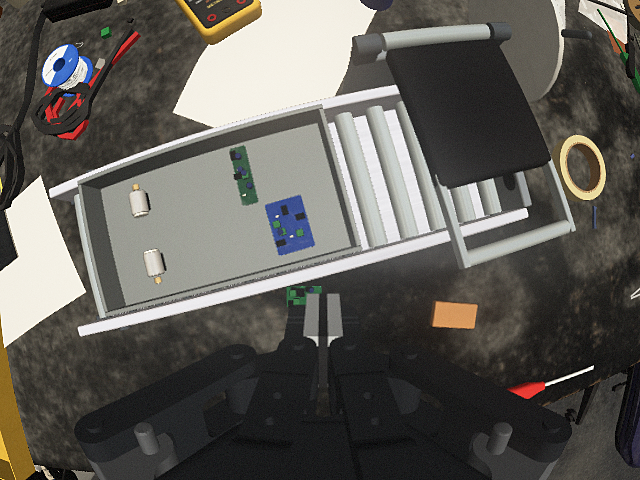

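The gripper closed empty: with that lean the pose was out of reach low down. The board is still at (303,295). I'll straighten the tool, grip the ends off-centre towards the robot, pull the board clear and then regrip it.

```bash
cat >> h.py <<'E'
def rotv(rpy,X=None):
    s,p,R=pose();G=Ro.from_euler("xyz",rpy,degrees=True).as_matrix()
    print("rotvec",Ro.from_matrix(R.T@G).as_rotvec().round(3))
    if X is not None: print("then slide",(G.T@(np.array(X)-p)/10).round(2))
E
python3 - <<'E'
from h import *; import st
print(st.S(-104,3));rotv([180,0,6],[*st.S(-104,3),150])
E
```

```text
[486.65613749  80.61260551]
rotvec [ 0.084 -0.301 -0.256]
then slide [-2.89 -1.52  4.76]
```

Request:
step_arm --motion '[{"slide":[0,0,0],"dr":[0.028,-0.1,-0.085],"fingers":0.3},{"slide":[0,0,0],"dr":[0.028,-0.1,-0.085],"fingers":0.3},{"slide":[0,0,0],"dr":[0.028,-0.1,-0.085],"fingers":0.3},{"slide":[-2.9,-1.5,4.5],"dr":[0,0,0],"fingers":0.3},{"slide":[0,0,0],"dr":[0,0,0],"fingers":0.3},{"slide":[0,0,0],"dr":[0,0,0],"fingers":0.3}]'

```text
time_s: 31.35
eef_pos: [487.7, 80.6, 152.9]
orientation: [179.9, -0.1, 6.0]
ft_force: [-0.7, -0.6, 0.6]
grip_width: 0.648
grip_force: 0.0
```

Run:
```python
from h import *; import st
s,p,R=pose();print(p,s["orientation"],s["joint_pos"].round(1),s["grip_width"])
b,c=look([497.5,83.2],"green",9,32,5,"w15");print(b)
i=np.linalg.inv(np.c_[st.S(1,0)-st.O,st.S(0,1)-st.O]);q=i@(b[:2]-st.O);print(q.round(1))
X=st.S(q[0]-11,q[1]);rotv([180,0,6],[*X,1.5])
# tote near outer rim edge in station x
g=c["image"];print(((onz(c,[(b0,0) for b0 in ()] or [(320,240)],9)[:,:2]-st.O)@i.T).round(1))
col=g[60:240,320].astype(int).mean(1);print(col[::2].astype(int).tolist())
```

```text
[487.69074065  80.57255935 152.92941558] [ 1.79942468e+02 -8.25419199e-02  6.00648456e+00] [ 28.3  13.7 -24.1   0.1 -52.1  67.6] 0.6476826660410281
[499.5  81.6  20.   33.7  82.5]
[-91.1   2.6]
rotvec [ 0.    -0.003 -0.   ]
then slide [1.000e-02 5.000e-02 1.523e+01]
[[-115.2    4.8]]
[164, 168, 168, 167, 166, 165, 167, 170, 169, 170, 169, 168, 170, 170, 168, 166, 175, 121, 100, 99, 100, 98, 102, 104, 97, 94, 229, 81, 95, 88, 108, 105, 103, 83, 106, 77, 82, 80, 90, 99, 105, 45, 46, 42, 41, 114, 110, 105, 99, 98, 109, 167, 165, 163, 168, 167, 115, 69, 73, 53, 176, 167, 143, 199, 237, 240, 239, 239, 237, 239, 60, 42, 43, 43, 38, 37, 86, 84, 77, 79, 76, 78, 50, 38, 53, 52, 61, 74, 79, 79]
```

Request:
step_arm --motion '[{"slide":[-0.2,0.05,5],"dr":[0,0,0],"fingers":0.3},{"slide":[0,0,5],"dr":[0,0,0],"fingers":0.3},{"slide":[0,0,2.6],"dr":[0,0,0],"fingers":0.3},{"slide":[0,0,1.3],"dr":[0,0,0],"fingers":0.3},{"slide":[0,0,1.3],"dr":[0,0,0],"fingers":0.3},{"slide":[0,0,0],"dr":[0,0,0],"fingers":0.3}]' --squeeze 30

```text
time_s: 32.15
eef_pos: [486.6, 80.5, 1.7]
orientation: [-180.0, -0.2, 6.0]
ft_force: [-0.3, 0.2, 0.8]
grip_width: 0.649
grip_force: 0.0
```

Request:
step_arm --motion '[{"slide":[0,0,0],"dr":[0,0,0],"fingers":-1},{"slide":[0,0,0],"dr":[0,0,0],"fingers":-1},{"slide":[0,0,0],"dr":[0,0,0],"fingers":-1},{"slide":[0,0,0],"dr":[0,0,0],"fingers":-1},{"slide":[0,0,0],"dr":[0,0,0],"fingers":-1}]'

```text
time_s: 32.78
eef_pos: [487.2, 80.8, 3.0]
orientation: [-179.9, -0.3, 6.0]
ft_force: [-0.6, -0.6, 7.2]
grip_width: 0.366
grip_force: 28.8
```

Request:
step_arm --motion '[{"slide":[0,0,-2],"dr":[0,0,0],"fingers":-1},{"slide":[-1,0,-3],"dr":[0,0,0],"fingers":-1},{"slide":[0,0,-5],"dr":[0,0,0],"fingers":-1},{"slide":[0,0,-4],"dr":[0,0,0],"fingers":-1},{"slide":[2.6,-2,0],"dr":[0,0,0],"fingers":-1},{"slide":[2.6,-2,0],"dr":[0,0,0],"fingers":-1},{"slide":[2.6,-2,0],"dr":[0,0,0],"fingers":-1},{"slide":[0,0,0],"dr":[0,0,0],"fingers":-1}]' --squeeze 40

```text
time_s: 33.78
eef_pos: [548.4, 148.4, 141.7]
orientation: [-179.9, -0.2, 6.0]
ft_force: [-0.7, 0.4, -1.2]
grip_width: 0.355
grip_force: 39.1
```

Run:
```python
from h import *; import st
s,p,R=pose();print(p,s["orientation"],s["grip_width"]*85,s["grip_force"])
go(st.T(-36,5,48),6);cap("wrist","w16")
```

```text
[548.38124582 148.43278349 141.72955068] [-179.94408074   -0.22079933    6.03213169] 30.175118469598203 39.06791003420949
slide [-0.09  0.03  9.37] dz 0.001 |rows>= 1.5
```

View pics/w16.png

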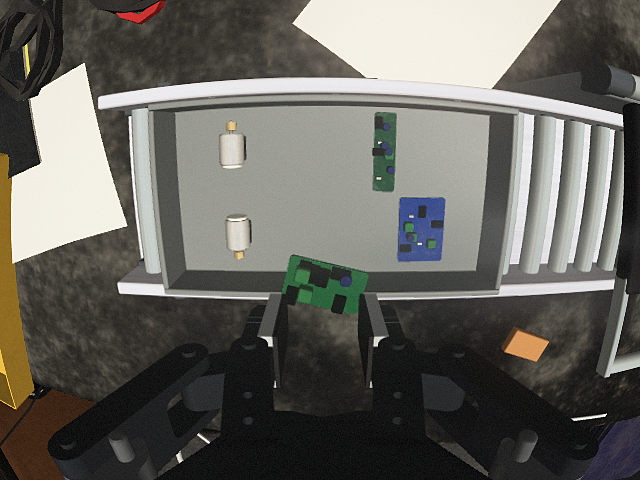

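The decoder board is held by its ends at (325,284). The two motors, lighting board and driver board lie separately in the tote. Now to set this one down.

Request:
step_arm --motion '[{"slide":[0,0,5],"dr":[0,0,0],"fingers":-1},{"slide":[0,0,3.2],"dr":[0,0,0],"fingers":-1},{"slide":[0,0,1.2],"dr":[0,0,0],"fingers":-1},{"slide":[0,0,0],"dr":[0,0,0],"fingers":-1},{"slide":[0,0,0],"dr":[0,0,0],"fingers":0.06},{"slide":[0,0,0],"dr":[0,0,0],"fingers":0.06},{"slide":[0,0,0],"dr":[0,0,0],"fingers":0.06}]'

```text
time_s: 34.7
eef_pos: [547.9, 147.3, 48.7]
orientation: [-179.9, -0.3, 6.0]
ft_force: [-0.1, -0.1, -0.2]
grip_width: 0.53
grip_force: 0.0
```

Request:
step_arm --motion '[{"slide":[0,0,-5.2],"dr":[0,0,0],"fingers":0.06},{"slide":[0,0,-5.2],"dr":[0,0,0],"fingers":0.06},{"slide":[0,0,0],"dr":[0,0,0],"fingers":0.06}]'

```text
time_s: 35.08
eef_pos: [550.0, 148.4, 157.3]
orientation: [-179.8, -0.8, 6.0]
ft_force: [0.7, -0.3, 0.8]
grip_width: 0.529
grip_force: 0.0
```

Run:
```python
from h import *; import st
s,p,R=pose();print(p,s["orientation"])
c=cap("wrist","w17");i=np.linalg.inv(np.c_[st.S(1,0)-st.O,st.S(0,1)-st.O])
for n,b in(("dec",(270,200,380,330)),):
    b=blob(c,b,C["green"],52,5);print(n,b,(i@(b[:2]-st.O)).round(1)-[0,58.8])
go([452.4,-64.6,150],74.6)
```

```text
[550.04465385 148.41701265 157.30418849] [-179.75487427   -0.783352      6.02701069]
dec [560.8 147.8  19.3  32.9  81.5] [-23.2   3.3]
slide [-11.74  20.12   0.3 ] dz -1.198 |rows>= 6.4
```

Request:
step_arm --motion '[{"slide":[-5,3.5,0],"dr":[0,0,0],"fingers":0},{"slide":[-4,4.5,0],"dr":[0,0,0],"fingers":0},{"slide":[-1.4,6,0],"dr":[0,0,0],"fingers":0},{"slide":[-1.3,6.1,0],"dr":[0,0,0],"fingers":0}]' --squeeze 60

```text
time_s: 35.62
eef_pos: [450.3, -66.4, 150.8]
orientation: [-180.0, -0.1, 6.1]
ft_force: [1.4, -0.4, -0.5]
grip_width: 0.501
grip_force: 0.0
```

Request:
step_arm --motion '[{"slide":[0,0,0],"dr":[0,0,-0.171],"fingers":0},{"slide":[0,0,0],"dr":[0,0,-0.171],"fingers":0},{"slide":[0,0,0],"dr":[0,0,-0.171],"fingers":0},{"slide":[0,0,0],"dr":[0,0,-0.171],"fingers":0},{"slide":[0,0,0],"dr":[0,0,-0.171],"fingers":0},{"slide":[0,0,0],"dr":[0,0,-0.171],"fingers":0},{"slide":[0,0,0],"dr":[0,0,-0.171],"fingers":0},{"slide":[0,0,0],"dr":[0,0,0],"fingers":0}]'

```text
time_s: 36.62
eef_pos: [451.0, -65.1, 150.5]
orientation: [180.0, -0.0, 74.4]
ft_force: [-0.2, -0.2, 0.1]
grip_width: 0.5
grip_force: 0.0
```

Run:
```python
from h import *; import st
s,p,R=pose();print(p,s["orientation"],s["joint_pos"].round(1),s["grip_width"])
b,c=look([452.4,-64.6],"brown",10,60,5,"w18");print(b)
rotv([180,0,b[4]],[b[0],b[1],1])
```

```text
[450.96119116 -65.11914333 150.50131351] [ 1.79975130e+02 -4.41142851e-02  7.44377978e+01] [ 12.3  10.3 -29.2  -0.  -50.5 152.2] 0.5001577735025337
[452.8 -64.3  25.   47.6  74. ]
rotvec [ 0.001 -0.001  0.007]
then slide [ 0.12  0.14 14.97]
```

Request:
step_arm --motion '[{"slide":[0.12,0.14,5],"dr":[0,0,0.007],"fingers":0},{"slide":[0,0,5],"dr":[0,0,0],"fingers":0},{"slide":[0,0,4.97],"dr":[0,0,0],"fingers":0},{"slide":[0,0,0],"dr":[0,0,0],"fingers":0},{"slide":[0,0,0],"dr":[0,0,0],"fingers":-1},{"slide":[0,0,0],"dr":[0,0,0],"fingers":-1},{"slide":[0,0,0],"dr":[0,0,0],"fingers":-1},{"slide":[0,0,0],"dr":[0,0,0],"fingers":-1}]'

```text
time_s: 37.67
eef_pos: [453.9, -64.1, 2.1]
orientation: [179.8, -0.1, 74.1]
ft_force: [-0.7, 0.5, 0.2]
grip_width: 0.279
grip_force: 59.0
```

Request:
step_arm --motion '[{"slide":[0,0,-5],"dr":[0,0,0],"fingers":-1},{"slide":[0,0,-5],"dr":[0,0,0.171],"fingers":-1},{"slide":[0,0,-5],"dr":[0,0,0.171],"fingers":-1},{"slide":[0,0,0],"dr":[0,0,0.171],"fingers":-1},{"slide":[0,0,0],"dr":[0,0,0.171],"fingers":-1},{"slide":[0,0,0],"dr":[0,0,0.171],"fingers":-1},{"slide":[0,0,0],"dr":[0,0,0.171],"fingers":-1},{"slide":[0,0,0],"dr":[0,0,0.167],"fingers":-1}]'

```text
time_s: 38.67
eef_pos: [453.1, -64.3, 151.9]
orientation: [-180.0, -0.2, 5.5]
ft_force: [0.3, -0.6, -0.6]
grip_width: 0.275
grip_force: 59.2
```

Request:
step_arm --motion '[{"slide":[1.5,-6,0],"dr":[0,0,0],"fingers":-1},{"slide":[1.5,-6,0],"dr":[0,0,0],"fingers":-1},{"slide":[5,-2.95,0],"dr":[0,0,0],"fingers":-1},{"slide":[5,-2.95,0],"dr":[0,0,0],"fingers":-1},{"slide":[5,-2.95,0],"dr":[0,0,0],"fingers":-1},{"slide":[0,0,0],"dr":[0,0,0],"fingers":-1},{"slide":[0,0,0],"dr":[0,0,0],"fingers":-1}]'

```text
time_s: 39.55
eef_pos: [610.5, 161.1, 151.7]
orientation: [-180.0, -0.1, 5.8]
ft_force: [-0.1, 0.3, 0.3]
grip_width: 0.282
grip_force: 59.3
```

Run:
```python
from h import *; import st
s,p,R=pose();print(p,s["orientation"],s["grip_width"]*85,s["grip_force"])
rotv([180,0,6],st.T(27,13,46))
```

```text
[610.52720265 161.05827099 151.67058093] [-1.79995431e+02 -5.46131490e-02  5.79220018e+00] 23.943690203330668 59.275140166282654
rotvec [-0.    -0.001 -0.004]
then slide [-0.07 -0.17 10.57]
```

Request:
step_arm --motion '[{"slide":[-0.07,-0.17,5],"dr":[0,0,0],"fingers":-1},{"slide":[0,0,4.2],"dr":[0,0,0],"fingers":-1},{"slide":[0,0,1.4],"dr":[0,0,0],"fingers":-1},{"slide":[0,0,0],"dr":[0,0,0],"fingers":-1},{"slide":[0,0,0],"dr":[0,0,0],"fingers":-0.15},{"slide":[0,0,0],"dr":[0,0,0],"fingers":-0.15},{"slide":[0,0,0],"dr":[0,0,0],"fingers":-0.15}]'

```text
time_s: 40.42
eef_pos: [611.2, 163.3, 47.3]
orientation: [-179.9, -0.3, 5.8]
ft_force: [-0.6, 0.3, 0.5]
grip_width: 0.426
grip_force: 0.0
```

Request:
step_arm --motion '[{"slide":[0,0,-5.2],"dr":[0,0,0],"fingers":-0.15},{"slide":[0,0,-5.2],"dr":[0,0,0],"fingers":-0.15},{"slide":[-1.3,-5,-1],"dr":[0,0,0],"fingers":-1},{"slide":[-1.3,-6,0],"dr":[0,0,0],"fingers":-1},{"slide":[0,-4,0],"dr":[0,0,0],"fingers":-1},{"slide":[0,0,0],"dr":[0,0,0],"fingers":-1},{"slide":[0,0,0],"dr":[0,0,0],"fingers":-1}]'

```text
time_s: 41.3
eef_pos: [569.3, 309.3, 160.4]
orientation: [-180.0, -0.2, 5.8]
ft_force: [0.2, -0.2, -0.8]
grip_width: -0.003
grip_force: 0.0
```

Run:
```python
from h import *; import st
s,p,R=pose();print(p,s["orientation"],s["joint_pos"].round(1))
c=cap("wrist","w19");t=cap("top","t2")
i=np.linalg.inv(np.c_[st.S(1,0)-st.O,st.S(0,1)-st.O]);print("st",i@(p[:2]-st.O))
import pickle;pickle.dump(c,open("w19.pkl","wb"))
a=c["image"];b=cv2.resize(t["image"][200:340,180:440],(640,345));
cv2.imwrite("pics/w19t.png",cv2.resize(np.vstack([a,b]),None,fx=.72,fy=.72)[:,:,::-1])
```

```text
[569.31462892 309.3265176  160.43689143] [-1.79984797e+02 -1.53677201e-01  5.81763841e+00] [ 42.8  27.2  -1.9   0.1 -60.8  52.9]
st [  2.11279332 221.82082827]
```

View pics/w19t.png

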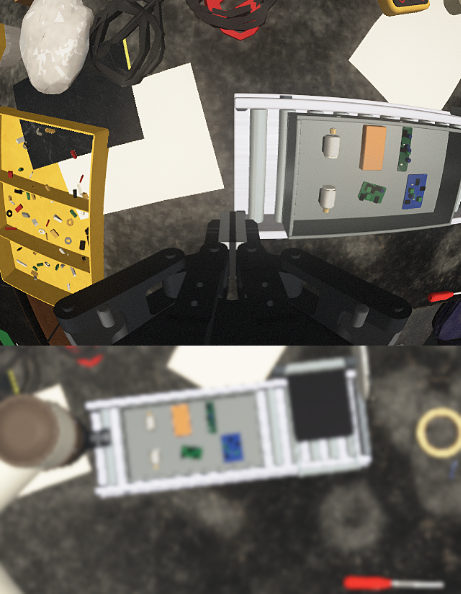

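All six parts lie flat and apart in the tote, and the bench in front of the lane is clear. The tool is at the loading end, so next is lowering it and pushing gently.

Request:
step_arm --motion '[{"slide":[-0.2,0,5],"dr":[0,0,-0.003],"fingers":-1},{"slide":[0,0,5.5],"dr":[0,0,0],"fingers":-1},{"slide":[0,0,0],"dr":[0,0,0],"fingers":-1},{"slide":[0,1.4,0],"dr":[0,0,0],"fingers":-1},{"slide":[0,0.8,0],"dr":[0,0,0],"fingers":-1},{"slide":[0,0.6,0],"dr":[0,0,0],"fingers":-1},{"slide":[0,0.6,0],"dr":[0,0,0],"fingers":-1},{"slide":[0,0.6,0],"dr":[0,0,0],"fingers":-1}]'

```text
time_s: 42.4
eef_pos: [572.2, 269.5, 56.0]
orientation: [-179.9, -0.2, 6.0]
ft_force: [0.6, 0.2, -0.3]
grip_width: -0.002
grip_force: 0.0
```

Request:
step_arm --motion '[{"slide":[0,0.6,0],"dr":[0,0,0],"fingers":-1},{"slide":[0,0.7,0],"dr":[0,0,0],"fingers":-1},{"slide":[0,0.8,0],"dr":[0,0,0],"fingers":-1},{"slide":[0,0.8,0],"dr":[0,0,0],"fingers":-1},{"slide":[0,0.8,0],"dr":[0,0,0],"fingers":-1},{"slide":[0,0.8,0],"dr":[0,0,0],"fingers":-1},{"slide":[0,0.8,0],"dr":[0,0,0],"fingers":-1},{"slide":[0,0.8,0],"dr":[0,0,0],"fingers":-1}]'

```text
time_s: 43.4
eef_pos: [578.5, 208.6, 55.6]
orientation: [-180.0, -0.2, 6.0]
ft_force: [-0.3, 1.5, 1.9]
grip_width: -0.0
grip_force: 1.2
```

Run:
```python
from h import *; import st
s,p,R=pose();i=np.linalg.inv(np.c_[st.S(1,0)-st.O,st.S(0,1)-st.O]);print("st",i@(p[:2]-st.O),p,s["ft_force"])
c=cap("wrist","w20");print(c["image"][200:340:3,322].astype(int).mean(1).astype(int).tolist())
```

```text
st [  0.73205477 120.65173102] [578.51650446 208.56730878  55.5539624 ] [-0.30482362  1.54466091  1.86344147]
[222, 222, 226, 216, 218, 228, 227, 222, 226, 226, 216, 224, 215, 225, 221, 214, 221, 219, 217, 211, 215, 212, 210, 214, 222, 219, 220, 219, 218, 217, 217, 150, 49, 44, 42, 42, 49, 46, 42, 39, 42, 37, 38, 40, 31, 31, 52]
```

Request:
step_arm --motion '[{"slide":[0,0.8,0],"dr":[0,0,0],"fingers":-1},{"slide":[0,0.8,0],"dr":[0,0,0],"fingers":-1},{"slide":[0,0.8,0],"dr":[0,0,0],"fingers":-1},{"slide":[0,0.8,0],"dr":[0,0,0],"fingers":-1},{"slide":[0,0.8,0],"dr":[0,0,0],"fingers":-1},{"slide":[0,0.8,0],"dr":[0,0,0],"fingers":-1},{"slide":[0,0.8,0],"dr":[0,0,0],"fingers":-1},{"slide":[0,0.8,0],"dr":[0,0,0],"fingers":-1}]'

```text
time_s: 44.45
eef_pos: [585.0, 144.8, 55.3]
orientation: [-180.0, -0.2, 6.0]
ft_force: [-1.4, 0.9, -1.4]
grip_width: -0.001
grip_force: 0.9
```

Request:
step_arm --motion '[{"slide":[0,0.6,0],"dr":[0,0,0],"fingers":-1},{"slide":[0,0.5,0],"dr":[0,0,0],"fingers":-1},{"slide":[0,0.4,0],"dr":[0,0,0],"fingers":-1},{"slide":[0,0.3,0],"dr":[0,0,0],"fingers":-1},{"slide":[0,0.2,0],"dr":[0,0,0],"fingers":-1},{"slide":[0,0.2,0],"dr":[0,0,0],"fingers":-1},{"slide":[0,0.2,0],"dr":[0,0,0],"fingers":-1}]'

```text
time_s: 45.32
eef_pos: [587.6, 121.5, 55.5]
orientation: [-180.0, -0.2, 6.0]
ft_force: [-1.4, 0.6, -0.9]
grip_width: 0.0
grip_force: 0.6
```

```bash
cat > chk.py <<'E'
from h import *; import st
s,p,R=pose();i=np.linalg.inv(np.c_[st.S(1,0)-st.O,st.S(0,1)-st.O]);print("st",i@(p[:2]-st.O),p[2],s["ft_force"].round(1),s["orientation"].round(1))
E
python3 chk.py
```

```text
st [ 0.618158   33.12781902] 55.47971966494565 [-1.4  0.6 -0.9] [-180.    -0.2    6. ]
```

Request:
step_arm --motion '[{"slide":[0,0.2,0],"dr":[0,0,0],"fingers":-1},{"slide":[0,0.2,0],"dr":[0,0,0],"fingers":-1},{"slide":[0,0.2,0],"dr":[0,0,0],"fingers":-1},{"slide":[0,0.15,0],"dr":[0,0,0],"fingers":-1},{"slide":[0,0.1,0],"dr":[0,0,0],"fingers":-1}]'

```text
time_s: 45.95
eef_pos: [588.5, 113.0, 55.5]
orientation: [-180.0, -0.2, 6.0]
ft_force: [-1.7, 2.0, 1.1]
grip_width: -0.003
grip_force: 0.5
```

Request:
step_arm --motion '[{"slide":[0,0.1,0],"dr":[0,0,0],"fingers":-1},{"slide":[0,0.1,0],"dr":[0,0,0],"fingers":-1},{"slide":[0,0,0],"dr":[0,0,0],"fingers":-1}]'

```text
time_s: 46.32
eef_pos: [588.5, 112.5, 55.5]
orientation: [-179.9, -0.2, 6.0]
ft_force: [-3.0, 5.8, 0.7]
grip_width: -0.001
grip_force: 3.2
```

```bash
python3 chk.py
```

```text
st [ 0.63652492 24.05425397] 55.48921719683772 [-3.   5.8  0.7] [-179.9   -0.2    6. ]
```

Request:
step_arm --motion '[{"slide":[0,0.1,0],"dr":[0,0,0],"fingers":-1},{"slide":[0,0.1,0],"dr":[0,0,0],"fingers":-1},{"slide":[0,0,0],"dr":[0,0,0],"fingers":-1},{"slide":[0,0,0],"dr":[0,0,0],"fingers":-1}]'

```text
time_s: 46.82
eef_pos: [588.6, 112.4, 55.5]
orientation: [-179.8, -0.3, 6.0]
ft_force: [-6.0, 12.7, 1.1]
grip_width: 0.0
grip_force: 6.5
```

```bash
python3 chk.py
```

```text
st [ 0.69936976 23.93284332] 55.53376578205576 [-6.  12.7  1.1] [-179.8   -0.3    6. ]
```

Pushing force rose to 12.7 N with no further motion, and the contact position (station y = 24 ≈ 10 + finger depth) agrees, so the tote is home. I'll back off, rise, and move over to look at the bar.

Request:
step_arm --motion '[{"slide":[0,-0.3,0],"dr":[0,0,0],"fingers":-1},{"slide":[0,-0.5,0],"dr":[0,0,0],"fingers":-1},{"slide":[0,-1.5,0],"dr":[0,0,0],"fingers":-1},{"slide":[0,0,-6],"dr":[0,0,0],"fingers":-1},{"slide":[0,0,-6],"dr":[0,0,0],"fingers":-0.3},{"slide":[0,0,-6],"dr":[0,0,0],"fingers":-0.3},{"slide":[0,0,-6],"dr":[0,0,0],"fingers":-0.3}]'

```text
time_s: 47.7
eef_pos: [585.4, 132.0, 297.7]
orientation: [-180.0, -0.2, 6.0]
ft_force: [0.6, 0.3, -0.6]
grip_width: 0.352
grip_force: 0.0
```

Request:
step_arm --motion '[{"slide":[-2.7,4.7,0],"dr":[0,0,0],"fingers":-0.3},{"slide":[-2.7,4.7,0],"dr":[0,0,0],"fingers":-0.3},{"slide":[-2.7,4.7,0],"dr":[0,0,0],"fingers":-0.3},{"slide":[0,0,0],"dr":[0,0,0.175],"fingers":-0.3},{"slide":[0,0,0],"dr":[0,0,0.175],"fingers":-0.3},{"slide":[0,0,0],"dr":[0,0,0.175],"fingers":-0.3},{"slide":[0,0,0],"dr":[0,0,0.175],"fingers":-0.3}]'

```text
time_s: 48.58
eef_pos: [519.9, -16.7, 295.2]
orientation: [-179.9, -0.1, -34.5]
ft_force: [-0.2, -0.4, -0.2]
grip_width: 0.349
grip_force: 0.0
```

Request:
step_arm --motion '[{"slide":[0,0,0],"dr":[0,0,0.175],"fingers":-0.3},{"slide":[0,0,0],"dr":[0,0,0.175],"fingers":-0.3},{"slide":[0,0,0],"dr":[0,0,0.175],"fingers":-0.3},{"slide":[0,0,0],"dr":[0,0,0.175],"fingers":-0.3},{"slide":[0,0,0],"dr":[0,0,0.175],"fingers":-0.3},{"slide":[0,0,0],"dr":[0,0,0],"fingers":-0.3},{"slide":[0,0,0],"dr":[0,0,0],"fingers":-0.3}]'

```text
time_s: 49.45
eef_pos: [519.9, -16.7, 295.2]
orientation: [-179.8, 0.0, -84.1]
ft_force: [0.1, -0.2, 0.4]
grip_width: 0.348
grip_force: 0.0
```

```bash
python3 chk.py
python3 - <<'E'
from h import *; import st,pickle
c=cap("wrist","w21");t=cap("top","t3");sd=cap("side","s3");pickle.dump((c,t,sd),open("b1.pkl","wb"))
g=c["image"].astype(int).mean(2)
# predicted bar for several angles in the wrist view
for th in(0,.1,.2):
    P=[[*st.S(80-160*np.cos(th),y),125+160*np.sin(th)] for y in(-165,-145,-125)]
    print(th,proj(c,P).round(0).tolist(),"edge",proj(c,[[*st.S(80-115*np.cos(th),-145),125+115*np.sin(th)]]).round().tolist())
# tote rim check
P=[[*st.S(x,y),79] for x,y in((-60,10),(60,10))];print("tote end pred",proj(c,P).round().tolist(),proj(t,P).round(1).tolist())
E
```

```text
st [-81.14127536 -97.27632457] 295.1533308451626 [ 0.1 -0.2  0.4] [-179.8    0.   -84.1]
0 [[320.0, 140.0], [320.0, 164.0], [320.0, 187.0]] edge [[267.0, 164.0]]
0.1 [[319.0, 140.0], [319.0, 165.0], [319.0, 190.0]] edge [[264.0, 166.0]]
0.2 [[316.0, 141.0], [316.0, 167.0], [316.0, 193.0]] edge [[260.0, 167.0]]
tote end pred [[303.0, 306.0], [197.0, 303.0]] [[306.8, 269.8], [301.6, 227.0]]
```

Run:
```python
from h import *; import st,pickle
from scipy.optimize import least_squares
c,t,sd=pickle.load(open("b1.pkl","rb"));w1=pickle.load(open("w1.pkl","rb"))
for n,im,rows,a,b in(("now",c,(145,155,165,175,185),295,345),("w1",w1,(200,215,230,245,260),150,195)):
    for r in rows: print(n,r,im["image"][r,a:b].astype(int).mean(1).astype(int).tolist())
for th in(0,.1,.2):
    P=[[*st.S(80-160*np.cos(th),y),125+160*np.sin(th)] for y in(-180,-145,-110)]
    print(th,"w1",proj(w1,P).round(1).tolist(),"side",proj(sd,P).round(1).tolist())
for r in range(180,232,4): print("side",r,sd["image"][r,285:335].astype(int).mean(1).astype(int).tolist())
```

```text
now 145 [161, 167, 139, 158, 170, 164, 103, 52, 91, 133, 123, 168, 249, 244, 240, 239, 242, 246, 204, 158, 187, 205, 210, 213, 211, 210, 212, 209, 197, 172, 150, 91, 49, 53, 58, 63, 66, 61, 56, 57, 58, 52, 50, 58, 49, 48, 46, 53, 48, 52]
now 155 [163, 163, 137, 165, 169, 175, 96, 38, 163, 240, 235, 199, 238, 242, 240, 240, 240, 247, 193, 153, 185, 204, 213, 210, 211, 214, 211, 211, 193, 173, 152, 88, 41, 51, 49, 47, 51, 56, 49, 53, 48, 58, 58, 57, 55, 51, 55, 48, 48, 46]
now 165 [162, 156, 113, 168, 168, 170, 83, 36, 166, 221, 169, 147, 247, 243, 241, 240, 242, 247, 186, 153, 182, 205, 216, 214, 211, 213, 214, 211, 190, 172, 146, 92, 46, 51, 47, 53, 52, 53, 50, 50, 50, 52, 49, 50, 48, 53, 50, 47, 47, 48]
now 175 [162, 158, 117, 162, 167, 176, 90, 47, 136, 233, 249, 233, 226, 240, 241, 239, 240, 246, 181, 156, 182, 204, 210, 211, 212, 212, 213, 207, 196, 167, 145, 89, 41, 49, 47, 49, 48, 45, 48, 50, 49, 45, 48, 47, 43, 43, 53, 53, 55, 54]
now 185 [158, 154, 133, 150, 169, 179, 89, 50, 128, 151, 150, 186, 230, 241, 240, 239, 240, 245, 201, 162, 184, 203, 211, 212, 212, 212, 213, 210, 1
[... 3683 characters left out ...]
, 97, 97, 99, 56, 50, 47, 44, 43, 42, 41, 40, 40, 41]
side 220 [55, 55, 55, 55, 54, 55, 54, 54, 54, 55, 54, 54, 55, 55, 55, 55, 57, 75, 157, 203, 208, 199, 143, 103, 101, 97, 94, 95, 96, 96, 95, 86, 68, 56, 60, 65, 66, 59, 53, 47, 45, 45, 45, 45, 43, 45, 45, 45, 49, 53]
side 224 [56, 56, 56, 56, 55, 56, 56, 53, 48, 43, 40, 36, 34, 34, 33, 46, 35, 34, 91, 110, 165, 65, 51, 52, 51, 45, 43, 43, 44, 46, 47, 49, 48, 48, 48, 47, 45, 48, 48, 48, 52, 52, 52, 56, 61, 64, 65, 71, 76, 77]
side 228 [36, 36, 34, 34, 34, 33, 34, 32, 86, 153, 155, 156, 158, 156, 77, 70, 70, 70, 70, 70, 172, 201, 239, 82, 47, 46, 49, 47, 47, 49, 48, 48, 50, 52, 54, 56, 59, 61, 68, 76, 86, 88, 84, 78, 77, 82, 85, 86, 84, 84]
```

Run:
```python
from h import *
rotv([180,0,-84],[526.3,-64,131.5])
```

```text
rotvec [-0.003  0.001 -0.003]
then slide [ 4.76 -0.15 16.36]
```

Request:
step_arm --motion '[{"slide":[4.76,-0.15,0],"dr":[-0.003,0,-0.003],"fingers":-0.3},{"slide":[0,0,5],"dr":[0,0,0],"fingers":-0.3},{"slide":[0,0,5],"dr":[0,0,0],"fingers":-0.3},{"slide":[0,0,3],"dr":[0,0,0],"fingers":-0.3},{"slide":[0,0,0],"dr":[0,0,0],"fingers":-0.3},{"slide":[0,0,0],"dr":[0,0,0],"fingers":-0.3}]' --squeeze 20

```text
time_s: 50.35
eef_pos: [527.3, -64.0, 166.6]
orientation: [-179.8, 0.0, -84.0]
ft_force: [0.2, -0.6, -0.2]
grip_width: 0.35
grip_force: 0.0
```

```bash
python3 chk.py
python3 - <<'E'
from h import *
c=cap("wrist","w22");rotv([180,0,-84],[526.3,-64,131.5])
for r in (240,260,280,300): print(r,c["image"][r,270:370:2].astype(int).mean(1).astype(int).tolist())
print(proj(c,[[526.3,-64,151],[*c["p"][:2],151]]))
E
```

```text
st [ -78.68000817 -145.06244424] 166.6056135711606 [ 0.2 -0.6 -0.2] [-179.8    0.   -84. ]
rotvec [-0.004  0.    -0.001]
then slide [-0.    0.12  3.55]
240 [179, 181, 182, 178, 177, 177, 182, 178, 183, 145, 186, 189, 101, 78, 164, 239, 135, 252, 249, 249, 251, 151, 202, 225, 232, 230, 232, 230, 227, 221, 190, 164, 67, 73, 70, 60, 60, 62, 63, 60, 68, 64, 59, 63, 59, 61, 62, 60, 53, 58]
260 [177, 180, 180, 178, 178, 179, 179, 177, 176, 176, 185, 188, 111, 74, 157, 253, 187, 246, 249, 247, 251, 147, 198, 223, 228, 230, 229, 227, 228, 214, 189, 163, 62, 71, 66, 72, 67, 68, 69, 67, 68, 63, 67, 66, 62, 59, 56, 59, 62, 64]
280 [75, 178, 177, 177, 180, 179, 180, 177, 179, 175, 179, 181, 152, 76, 95, 244, 84, 248, 249, 248, 250, 153, 198, 225, 228, 229, 229, 230, 229, 216, 181, 154, 58, 64, 60, 61, 64, 57, 63, 59, 60, 60, 62, 63, 61, 51, 53, 54, 54, 52]
300 [142, 149, 146, 144, 150, 161, 47, 47, 42, 195, 155, 178, 173, 65, 78, 153, 136, 240, 250, 247, 250, 163, 193, 224, 231, 232, 231, 230, 227, 212, 185, 111, 57, 58, 61, 55, 66, 62, 56, 58, 54, 48, 51, 50, 46, 42, 47, 60, 145, 136]
[[322.58384298 296.5116569 ]
 [320.44034737 296.32233392]]
```

Request:
step_arm --motion '[{"slide":[0,0.12,2],"dr":[0,0,0],"fingers":-0.3},{"slide":[0,0,1.5],"dr":[0,0,0],"fingers":-0.3},{"slide":[0,0,0],"dr":[0,0,0],"fingers":-0.3},{"slide":[0,0,0],"dr":[0,0,0],"fingers":-1},{"slide":[0,0,0],"dr":[0,0,0],"fingers":-1},{"slide":[0,0,0],"dr":[0,0,0],"fingers":-1},{"slide":[0,0,0],"dr":[0,0,0],"fingers":-1},{"slide":[0,0,0],"dr":[0,0,0],"fingers":-1}]'

```text
time_s: 51.4
eef_pos: [527.8, -63.8, 131.4]
orientation: [-179.6, 0.0, -84.0]
ft_force: [5.7, -1.3, -2.8]
grip_width: 0.107
grip_force: 20.2
```

```bash
python3 chk.py
python3 - <<'E'
import numpy as np
th0=.16
for th in np.linspace(th0,np.pi/3,9): print(round(th,3),np.round([-160*(np.cos(th)-np.cos(th0)),160*(np.sin(th)-np.sin(th0))],1))
E
```

```text
st [ -78.16519035 -144.94568033] 131.3786371174957 [ 5.7 -1.3 -2.8] [-179.6    0.   -84. ]
0.16 [-0.  0.]
0.271 [ 3.8 17.3]
0.382 [ 9.5 34.1]
0.493 [17.  50.2]
0.604 [26.2 65.3]
0.714 [37.1 79.3]
0.825 [49.4 92.1]
0.936 [ 63.1 103.4]
1.047 [ 78.  113.1]
```

Request:
step_arm --motion '[{"slide":[0,-0.19,-0.87],"dr":[0,0,0],"fingers":-1},{"slide":[0,-0.19,-0.87],"dr":[0,0,0],"fingers":-1},{"slide":[0,-0.28,-0.84],"dr":[0,0,0],"fingers":-1},{"slide":[0,-0.28,-0.84],"dr":[0,0,0],"fingers":-1},{"slide":[0,-0.37,-0.8],"dr":[0,0,0],"fingers":-1},{"slide":[0,-0.38,-0.8],"dr":[0,0,0],"fingers":-1},{"slide":[0,-0.46,-0.76],"dr":[0,0,0],"fingers":-1},{"slide":[0,-0.46,-0.75],"dr":[0,0,0],"fingers":-1}]' --squeeze 30

```text
time_s: 52.4
eef_pos: [550.1, -61.5, 195.0]
orientation: [179.8, 0.0, -84.1]
ft_force: [2.1, -1.1, -7.7]
grip_width: 0.101
grip_force: 29.0
```

```bash
cat >> chk.py <<'E'
q=i@(p[:2]-st.O);print("theta by z,x,atan",np.rad2deg([np.arcsin((p[2]+18.7-125)/160),np.arccos((80-q[0])/160),np.arctan2(p[2]+18.7-125,80-q[0])]).round(2),"radius",np.hypot(p[2]+18.7-125,80-q[0]),s["grip_width"]*85,s["grip_force"])
E
python3 chk.py
```

```text
st [ -55.8093985  -144.98027663] 195.01121056453204 [ 2.1 -1.1 -7.7] [179.8   0.  -84.1]
theta by z,x,atan [33.67 31.92 33.15] radius 162.21550973894134 8.594169882989593 29.04809296131134
```

Request:
step_arm --motion '[{"slide":[0,-0.54,-0.7],"dr":[0,0,0],"fingers":-1},{"slide":[0,-0.55,-0.7],"dr":[0,0,0],"fingers":-1},{"slide":[0,-0.61,-0.64],"dr":[0,0,0],"fingers":-1},{"slide":[0,-0.62,-0.64],"dr":[0,0,0],"fingers":-1},{"slide":[0,-0.68,-0.57],"dr":[0,0,0],"fingers":-1},{"slide":[0,-0.69,-0.56],"dr":[0,0,0],"fingers":-1},{"slide":[0,-0.74,-0.49],"dr":[0,0,0],"fingers":-1},{"slide":[0,0,0],"dr":[0,0,0],"fingers":-1}]'

```text
time_s: 53.4
eef_pos: [592.5, -57.4, 242.1]
orientation: [179.7, -0.0, -84.1]
ft_force: [-12.6, 1.9, 8.8]
grip_width: 0.106
grip_force: 29.7
```

```bash
python3 chk.py
python3 - <<'E'
from h import *; import st,pickle
c=cap("wrist","w23");t=cap("top","t4");sd=cap("side","s4");pickle.dump((c,t,sd),open("b2.pkl","wb"))
for n,k in(("side",sd),("top",t),("wrist",c)):
    T=[[*st.S(37.5,-213.5),198.6],[*st.S(80-62*np.cos(1.047),-211),125+62*np.sin(1.047)],[*st.S(80,-211),125]]
    B=[[*st.S(80-160*np.cos(th),y),125+160*np.sin(th)] for th in(.98,1.047) for y in(-186,-104)]
    print(n,"rib tip,r62,hinge",proj(k,T).round().tolist(),"bar",proj(k,B).round().tolist())
E
```

```text
st [ -13.16385792 -145.27789086] 242.07509060361573 [-12.6   1.9   8.8] [179.7  -0.  -84.1]
theta by z,x,atan [58.06 54.39 55.54] radius 164.6644456177265 9.022998453908784 29.70124125480652
side rib tip,r62,hinge [[256.0, 179.0], [252.0, 188.0], [240.0, 210.0]] bar [[279.0, 160.0], [291.0, 180.0], [275.0, 158.0], [287.0, 179.0]]
top rib tip,r62,hinge [[388.0, 220.0], [385.0, 217.0], [381.0, 208.0]] bar [[382.0, 238.0], [349.0, 242.0], [382.0, 234.0], [348.0, 238.0]]
wrist rib tip,r62,hinge [[220.0, 148.0], [210.0, 152.0], [191.0, 149.0]] bar [[308.0, 231.0], [312.0, 407.0], [281.0, 235.0], [291.0, 415.0]]
```

Request:
step_arm --motion '[{"slide":[0,-0.47,-0.29],"dr":[0,0,0],"fingers":-1},{"slide":[0,-0.47,-0.29],"dr":[0,0,0],"fingers":-1},{"slide":[0,-0.46,-0.3],"dr":[0,0,0],"fingers":-1},{"slide":[0,0,0],"dr":[0,0,0],"fingers":-1},{"slide":[0,0,0],"dr":[0,0,0],"fingers":-1}]'

```text
time_s: 54.18
eef_pos: [607.0, -55.9, 251.9]
orientation: [179.9, -0.0, -84.0]
ft_force: [-10.6, 1.8, 10.8]
grip_width: 0.102
grip_force: 29.5
```

```bash
python3 chk.py
python3 - <<'E'
from h import *; import pickle
_,_,sd=pickle.load(open("b2.pkl","rb"));s2=cap("side","s5")
for r in range(152,190,3): print(r,s2["image"][r,240:320].astype(int).mean(1).astype(int).tolist())
E
```

```text
st [   1.39768159 -145.37104048] 251.86334428910294 [-10.6   1.8  10.8] [179.9  -0.  -84. ]
theta by z,x,atan [65.47 60.58 61.63] radius 165.42977863517464 8.689355580440958 29.514322578907013
152 [121, 118, 120, 131, 135, 135, 134, 133, 131, 132, 129, 120, 126, 141, 130, 110, 112, 119, 48, 35, 34, 34, 35, 34, 34, 35, 43, 57, 61, 62, 63, 52, 45, 40, 33, 34, 33, 32, 30, 28, 128, 123, 43, 47, 55, 35, 33, 32, 32, 32, 32, 34, 33, 37, 42, 34, 32, 34, 32, 33, 86, 93, 87, 78, 93, 93, 53, 51, 51, 53, 54, 52, 50, 52, 54, 53, 51, 50, 49, 47]
155 [120, 113, 104, 101, 110, 107, 104, 105, 105, 112, 120, 119, 114, 127, 145, 134, 116, 122, 126, 120, 114, 48, 35, 35, 35, 35, 35, 35, 34, 40, 46, 51, 52, 39, 34, 33, 33, 33, 33, 45, 109, 116, 107, 40, 42, 33, 33, 33, 33, 33, 33, 33, 33, 32, 38, 33, 33, 33, 98, 103, 94, 92, 89, 89, 99, 88, 61, 52, 51, 52, 51, 53, 53, 51, 51, 56, 59, 58, 53, 50]
158 [116, 121, 118, 111, 113, 121, 115, 110, 107, 102, 105, 111, 106, 101, 115, 130, 117, 105, 111, 112, 107, 102, 101, 97, 44, 34, 34, 34, 34, 38, 34, 34, 35, 34, 34, 34, 33, 34, 34, 32, 90, 67, 33, 61, 34, 32, 
[... 2763 characters left out ...]
46, 43, 42, 42, 40, 40, 42]
185 [49, 47, 47, 46, 43, 46, 53, 59, 63, 66, 73, 77, 71, 61, 53, 85, 83, 74, 40, 36, 37, 36, 37, 37, 36, 36, 36, 36, 36, 46, 43, 41, 44, 80, 79, 73, 74, 77, 74, 63, 54, 53, 120, 125, 96, 95, 97, 99, 61, 59, 63, 71, 76, 77, 75, 74, 72, 69, 71, 72, 76, 77, 76, 75, 79, 89, 95, 95, 92, 82, 73, 68, 65, 59, 60, 60, 53, 47, 47, 46]
188 [155, 149, 125, 122, 122, 118, 122, 121, 123, 141, 141, 148, 157, 148, 191, 131, 58, 37, 36, 37, 37, 37, 37, 36, 36, 36, 36, 37, 36, 35, 40, 48, 42, 41, 56, 77, 76, 73, 67, 64, 106, 137, 96, 94, 96, 94, 78, 79, 87, 88, 86, 78, 77, 80, 81, 79, 76, 78, 81, 82, 85, 86, 87, 87, 86, 85, 91, 98, 105, 109, 101, 92, 80, 68, 61, 58, 56, 56, 56, 56]
```

Request:
step_arm --motion '[{"slide":[0,0,0],"dr":[0,0,0],"fingers":-0.6},{"slide":[0,0,0],"dr":[0,0,0],"fingers":-0.3},{"slide":[0,0,0],"dr":[0,0,0],"fingers":-0.3},{"slide":[0,0,0],"dr":[0,0,0],"fingers":-0.3}]'

```text
time_s: 54.72
eef_pos: [609.1, -55.5, 247.1]
orientation: [-180.0, 0.0, -84.1]
ft_force: [0.1, 0.0, -0.0]
grip_width: 0.345
grip_force: 0.0
```

Request:
step_arm --motion '[{"slide":[0,0,-2],"dr":[0,0,0],"fingers":-0.3},{"slide":[0,0,-3],"dr":[0,0,0],"fingers":-0.3},{"slide":[-3,0,-3],"dr":[0,0,0],"fingers":-0.3},{"slide":[0,5,0],"dr":[0,0,0],"fingers":-0.3},{"slide":[0,0,0],"dr":[0,0,0],"fingers":-0.3},{"slide":[0,0,0],"dr":[0,0,0],"fingers":-0.3}]'

```text
time_s: 55.48
eef_pos: [556.3, -30.9, 327.5]
orientation: [-179.9, 0.0, -84.1]
ft_force: [-0.3, 0.4, 0.6]
grip_width: 0.35
grip_force: 0.0
```

```bash
cat > bar.py <<'E'
from h import *; import st,sys,pickle
c=cap("wrist",sys.argv[1]);pickle.dump(c,open(sys.argv[1]+".pkl","wb"));print(c["p"].round(1))
for th in(1.0,1.047,1.09):
    print(th,proj(c,[[*st.S(80-160*np.cos(th),y),125+160*np.sin(th)] for y in(-165,-145,-125)]).round(1).tolist(),proj(c,[[*st.S(80-115*np.cos(th),-145),125+115*np.sin(th)]]).round().tolist())
u=proj(c,[[*st.S(0,-150),263.6]])[0].astype(int)
for r in(u[1]-20,u[1],u[1]+20): print(r,u[0]-30,c["image"][r,u[0]-30:u[0]+30].astype(int).mean(1).astype(int).tolist())
E
python3 bar.py w30
```

```text
[556.3 -30.9 327.5]
1.0 [[251.3, 176.9], [252.7, 210.7], [254.5, 243.2]] [[228.0, 199.0]]
1.047 [[239.0, 178.0], [240.7, 212.3], [242.8, 245.2]] [[221.0, 200.0]]
1.09 [[227.4, 179.1], [229.3, 213.7], [231.7, 246.9]] [[214.0, 201.0]]
183 210 [42, 46, 51, 50, 53, 50, 51, 53, 52, 48, 46, 55, 51, 47, 50, 40, 37, 103, 93, 53, 139, 188, 201, 208, 211, 206, 205, 210, 206, 210, 217, 206, 192, 179, 164, 146, 133, 76, 75, 72, 73, 75, 74, 78, 81, 88, 74, 60, 63, 66, 58, 69, 76, 59, 71, 69, 76, 75, 76, 79]
203 210 [56, 43, 49, 55, 59, 56, 53, 53, 56, 51, 54, 52, 61, 55, 49, 54, 45, 41, 80, 191, 51, 98, 196, 202, 213, 213, 210, 207, 210, 211, 214, 214, 205, 195, 177, 166, 145, 116, 116, 170, 159, 159, 160, 162, 161, 159, 161, 161, 164, 161, 164, 160, 159, 160, 163, 164, 163, 157, 160, 161]
223 210 [56, 57, 54, 52, 60, 67, 63, 60, 58, 65, 58, 55, 59, 61, 57, 60, 61, 53, 45, 88, 113, 52, 107, 188, 203, 216, 211, 209, 208, 210, 209, 211, 217, 203, 195, 180, 162, 146, 114, 126, 173, 175, 172, 168, 170, 170, 168, 171, 171, 170, 175, 173, 169, 168, 171, 175, 174, 168, 169, 171]
```

Request:
step_arm --motion '[{"slide":[0,5,0],"dr":[0,0,0],"fingers":-0.3},{"slide":[0,5,0],"dr":[0,0,0],"fingers":-0.3},{"slide":[0,5,0],"dr":[0,0,0],"fingers":-0.3},{"slide":[0,0,0],"dr":[0,0,0],"fingers":-0.3},{"slide":[0,0,0],"dr":[0,0,0],"fingers":-0.3}]'

```text
time_s: 56.15
eef_pos: [407.9, -46.2, 327.5]
orientation: [-179.9, 0.0, -84.1]
ft_force: [0.4, -0.1, 0.3]
grip_width: 0.352
grip_force: 0.0
```

```bash
python3 bar.py w31
```

```text
[407.9 -46.2 327.5]
1.0 [[49.9, 188.2], [53.8, 215.9], [58.4, 242.9]] [[61.0, 206.0]]
1.047 [[40.4, 189.8], [44.4, 217.6], [49.2, 244.6]] [[55.0, 207.0]]
1.09 [[31.8, 191.2], [35.9, 219.0], [40.9, 245.9]] [[49.0, 208.0]]
190 13 [81, 83, 105, 110, 105, 115, 99, 84, 94, 88, 76, 58, 28, 32, 91, 93, 80, 74, 76, 65, 156, 223, 210, 211, 216, 207, 192, 172, 151, 132, 110, 90, 68, 55, 29, 30, 35, 31, 38, 23, 29, 29, 35, 25, 15, 18, 8, 0, 204, 135, 38, 51, 53, 48, 50, 48, 53, 52, 52, 57]
210 13 [84, 68, 64, 69, 57, 57, 68, 78, 65, 65, 56, 24, 0, 28, 175, 194, 185, 182, 179, 172, 174, 177, 216, 190, 211, 207, 213, 215, 200, 192, 167, 149, 124, 106, 80, 69, 59, 28, 32, 29, 35, 33, 27, 28, 32, 23, 22, 17, 9, 3, 74, 205, 74, 40, 49, 52, 56, 51, 56, 52]
230 13 [84, 79, 84, 81, 82, 82, 103, 87, 89, 87, 75, 37, 198, 255, 255, 255, 255, 255, 240, 177, 59, 86, 70, 55, 41, 156, 229, 213, 207, 213, 215, 209, 195, 175, 153, 130, 108, 79, 56, 40, 18, 28, 29, 34, 40, 33, 31, 30, 28, 31, 18, 21, 2, 64, 202, 98, 46, 46, 55, 50]
```

Both wrist views put the bar at θ ≈ 1.05 rad (60.3°). One last check that the tote end is at home.

```bash
python3 - <<'E'
from h import *; import st,pickle
w=pickle.load(open("w31.pkl","rb"));b=pickle.load(open("b1.pkl","rb"))[0];t=cap("top")
for n,c in(("w31",w),("b1",b),("top",t)):
  for x in(-30,20):
    ys=np.arange(-10,31,2);u=proj(c,[[*st.S(x,y),79] for y in ys]).round().astype(int)
    print(n,x,u[0],u[-1],[int(c["image"][v,k].mean()) if 0<=v<480 and 0<=k<640 else -1 for k,v in u])
i=np.linalg.inv(np.c_[st.S(1,0)-st.O,st.S(0,1)-st.O])
for n,cl,box in(("card","brown",(290,225,345,270)),("drv","blue",(300,230,375,275))):
    try: r=blob(t,box,C[cl],52,3);print(n,r,(i@(r[:2]-st.O)).round(1)+[0,100])
    except Exception as e: print(n,e)
E
python3 chk.py | head -1
```

```text
w31 -30 [185 289] [190 318] [126, 96, 93, 92, 98, 94, 94, 94, 109, 181, 76, 148, 197, 204, 212, 218, 215, 219, 201, 172, 248]
w31 20 [149 288] [155 316] [104, 84, 92, 91, 90, 95, 88, 89, 105, 183, 99, 148, 200, 213, 216, 215, 214, 216, 194, 241, 243]
b1 -30 [274 289] [276 321] [165, 103, 92, 121, 140, 136, 135, 130, 130, 138, 134, 136, 133, 132, 132, 138, 139, 141, 120, 95, 82]
b1 20 [229 288] [232 320] [134, 95, 102, 96, 97, 92, 97, 96, 114, 163, 143, 153, 197, 205, 213, 212, 204, 212, 188, 247, 244]
top -30 [313 258] [298 260] [169, 169, 169, 169, 169, 168, 165, 165, 163, 174, 174, 194, 202, 193, 193, 190, 220, 220, 235, 238, 233]
top 20 [311 240] [296 242] [169, 168, 168, 168, 168, 168, 163, 163, 160, 175, 195, 195, 202, 192, 190, 186, 213, 232, 232, 238, 234]
card [627.3   6.5  25.6  47.5   5.9] [28.1 14.6]
drv [581.7 -72.9  25.9  39.1   6.8] [-25.5 -59.6]
st [-195.33122827 -114.79257689] 326.95630220235813 [ 0.1  0.2 -0.1] [180.    0.  -84.1]chk.py:3: RuntimeWarning: invalid value encountered in arcsin
  q=i@(p[:2]-st.O);print("theta by z,x,atan",np.rad2deg([np.arcsin((p[2]+18.7-125)/160),np.arccos((80-q[0])/160),np.arctan2(p[2]+18.7-125,80-q[0])]).round(2),"radius",np.hypot(p[2]+18.7-125,80-q[0]),s["grip_width"]*85,s["grip_force"])
chk.py:3: RuntimeWarning: invalid value encountered in arccos
  q=i@(p[:2]-st.O);print("theta by z,x,atan",np.rad2deg([np.arcsin((p[2]+18.7-125)/160),np.arccos((80-q[0])/160),np.arctan2(p[2]+18.7-125,80-q[0])]).round(2),"radius",np.hypot(p[2]+18.7-125,80-q[0]),s["grip_width"]*85,s["grip_force"])
```

```bash
python3 -c "
from workcell import workorder
print(workorder.sign_off())"
```

```text
the job is handed in; nothing more can be done
None
```

The job is handed in: all six parts lie in the tote, the tote is home against the end stop, and the screen stands at about 60° by my measurement with the arm clear; the sign-off gave no verdict.

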